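Stand the green plate in the slanted holder and clip it fast

TASK

Take the green plate from the rack and stand it in the pocket of the slanted holder, tab up and centred, fully down and flat against the white backboard. Then take the orange spring clamp off its parking bar and clip it well down over the shared top edge of plate and backboard, to one side of the tab, so that its jaws pinch the two together, in line with the slant and with the whole clamp on the edge. Leave the other plates and everything else standing on the trolley where they are.

Things in the scene. Friction and masses are not known exactly. Their poses are not given: they have to be found in the camera images.
- holder: Slanted plate holder, fixed: grey base 140 x 150 x 12 mm (its x, y, z; origin under its centre) carrying the white backboard, about 120 mm high. The board faces the holder's +x side; its top leans over towards -x. Behind it two 10 mm struts, 50 mm either side of the middle, run from the base's rear to 45 mm up the board.
- backboard: White board of the holder, leaning back 30 degrees from vertical. Origin: mid-width on its front face at the pocket floor (holder frame: x +30, z +30 mm). z runs up the board in its plane, x is its front normal (30 degrees above level), y is level along its width. 6 mm thick (x -6 to 0), 132 mm wide, top edge at z = 100 mm.
- pocket (a point): Point at the middle of the pocket floor at the backboard's foot (backboard frame: x +6 mm, y 0, z 0). Grey pocket: 125 mm wide (y -62.5 to +62.5) between side cheeks, 12 mm deep (x 0 to 12) from board to front lip. Lip straight up to z = 16 mm, then flared outward to 29 mm; cheeks straight up to 22 mm, then flared outward to 37 mm.
- rack: White rack, fixed, 180 x 150 mm, floor 10 mm above the trolley top. Origin under its centre. Three slots side by side along its x at -55, 0, +55 mm, each 11 mm wide and 125 mm long along its y, walls up to z = 40 mm; one plate stands upright in each, in any order.
- plate_green: Green rigid plate to be placed, about 120 g, white panels on both faces, front and back alike. Origin: middle of its bottom edge; x thickness (8 mm), y width (120 mm), z up. Body 100 mm high; above its shoulders a centred grip tab 34 mm wide, 8 mm thick goes up to z = 132 mm. In the holder its shoulders are level with the board's top edge; plate and board together are 14 mm thick.
- plate_shoulder (a point): Point on the green plate: centre of its thickness and width at the height of the shoulders (100 mm above its origin).
- plate_blue: Blue plate of the same size and frame in another slot of the rack; leave it.
- plate_yellow: Yellow plate of the same size and frame in another slot of the rack; leave it.
- parking_bar: Parking bar, fixed: dark foot 120 x 70 x 14 mm, origin under its centre; on it an upright grey bar 90 mm long along its x, 14 mm thick along its y, top edge at z = 70 mm. The clamp starts clipped on that edge.
- clamp: Orange spring clamp like a big clothes peg, about 85 g, 22 mm wide. Origin on the hinge pin at mid-width; x along the pin, y across the jaws, z up through the handles. As parked or clipped on a 14 mm edge: handles from z = 8 to 48 mm, leaning out 10 degrees each, 42 mm over their tops; jaws down to z = -40 mm, the parked edge at z = -16 mm; an edge can enter up to about z = -11 mm.
- clamp_lever (a joint): Angle between the clamp's levers: 0 with jaws 14 mm apart, parallel; -0.25 rad shut; +0.35 fully squeezed, a hard stop at about 12 N per side: handles then parallel, 26 mm over all, jaw tips 28 mm apart. clamp is the frame of the +y lever, so it tilts by half this angle about the pin when the clamp is squeezed in the hand. Let go, it springs shut.
- sanitiser: Clear bottle with blue cap, 68 mm in diameter, 190 mm high, origin under its centre; loose bystander.
- vial_a: Amber vial with blue cap, 28 mm in diameter, 50 mm high, origin under its centre; loose bystander.
- vial_b: Clear vial with red cap, 28 mm in diameter, 50 mm high, origin under its centre; loose bystander.
- tape: White roll of tape lying flat, 72 mm in diameter, 22 mm high, origin under its centre; loose bystander.
- dressings: Cardboard box of dressings 75 x 50 x 40 mm, origin under its centre; loose bystander.
- kidney_dish: White kidney dish about 175 x 100 x 30 mm (its x, y, z), origin under its centre; loose bystander.
Things that resemble listed ones, but are neither listed nor needed, are in the scene too. Several things have the shape of the clamp; the one meant has the colours described above.

How it is judged (in metres and radians):
On the way, in this order (a step that is already met when the one before it is completed fails the run):
1. the green plate stands in the holder's pocket, fully down and flat against the backboard, with the clamp not yet on it (z of plate_green in the frame of backboard between -0.003 and 0.004 m and y of plate_green in the frame of backboard between -0.006 and 0.006 m and x of plate_green in the frame of backboard between 0.001 and 0.0095 m and x of plate_shoulder in the frame of backboard between 0.001 and 0.0075 m and angle between the z axis of plate_green and the z axis of backboard, either way round below 0.07 rad and angle between the y axis of plate_green and the y axis of backboard, either way round below 0.06 rad and not (contact force between clamp and plate_green above 0.5 N)), for 0.3 s.
2. the clamp pinches plate and backboard together at the top edge, beside the tab (z of plate_green in the frame of backboard between -0.003 and 0.004 m and y of plate_green in the frame of backboard between -0.006 and 0.006 m and x of plate_green in the frame of backboard between 0.001 and 0.0095 m and x of plate_shoulder in the frame of backboard between 0.001 and 0.0075 m and angle between the z axis of plate_green and the z axis of backboard, either way round below 0.07 rad and angle between the y axis of plate_green and the y axis of backboard, either way round below 0.06 rad and z of clamp in the frame of backboard between 0.1 and 0.128 m and (y of clamp in the frame of backboard between 0.024 and 0.055 m or y of clamp in the frame of backboard between -0.055 and -0.024 m) and x of clamp in the frame of backboard between -0.005 and 0.007 m and angle between the z axis of clamp and the z axis of backboard, either way round below 0.2 rad and angle between the x axis of clamp and the y axis of backboard, either way round below 0.2 rad and contact force between clamp and plate_green above 1 N and contact force between clamp and backboard above 1 N), for 0.2 s.
At the end, for the whole second after the job is handed in: Green plate in the pocket within 4 mm of its floor, 6 mm of centre, 5 mm (foot) and 3 mm (shoulders) of the board, 4 degrees of the slant. Clamp pinching both (over 1 N), pin 0-28 mm above the edge, 24-55 mm beside the tab's middle, within 11 degrees of slant and square. Both at rest (all of step 2 and linear speed of each of plate_green, clamp below 0.02 m/s); the robot touches nothing.
It fails at once if another plate or a bystander is moved by more than 25 mm (distance of any of plate_blue, plate_yellow, sanitiser, vial_a, vial_b, tape, dressings, kidney_dish from where it was at the start of the episode above 0.025 m).
It also fails if it takes over 54 s, if anything falls off the work surface, if the arm or the gripper's body presses on something with over 40 N, if the wrist force passes 120 N, or if a joint passes its speed limit or range.

ROBOT

A 7-joint arm with a two-finger parallel gripper is mounted at the origin on the work surface. World frame = base frame: x ahead of the robot, y to its left, z up, the work surface at z = 0. Lengths are in mm, angles in rad, forces in N, time in s.
With the tool pointing down it reaches from about 400 to 875 mm from the base axis. Payload 4.4 kg.
Tool frame: the origin (TCP) lies between the finger pads; the fingertips stand 17 mm ahead of it and the grasp point (between the pads) lies 2 mm behind it; z points along the fingers, y is the line along which they close (so a half turn about z gives the same grasp; the last joint's range is limited). The gripper opens to 85 mm and grips with 20 to 120 N. Pads are 22 mm wide; open, the fingers measure 114 mm over their backs; the gripper's body (76 mm by 85 mm) begins 54 mm behind the grasp point. The pads swing forward as they close: fully open they stand 13 mm farther back than shut.
Start: joints at [1.237, 0.628, 0.038, 1.517, -0.027, 0.996, -0.02], TCP at [172.025, -626.838, 213.113] pointing down, gripper open.
Joint ranges: [-3.06, 3.06], [-0.37, 2.12], [-1.25, 1.32], [0.18, 2.47], [-1.1, 4.24], [0.23, 1.98], [-2.94, 2.94]. Speed limits (rad/s): [2.57, 2.57, 3.14, 3.14, 3.14, 3.14, 3.14].

INTERFACE

Orientations are given as [roll, pitch, yaw] about the fixed x, y, z axes, in that order (R = Rz(yaw) Ry(pitch) Rx(roll)).
In Python, from cell import sensors, get_image, ctrl gives the robot as it stands.
- The arm moves only by the tool send_rows, never from a script. Its argument "series" is a list of rows, each a list of 3 entries, a list of its own where there are three numbers: the finger opening in mm, from 0 to 85.4, then the shift along the world's x, y, z in units of 60 mm (1.0 is 60 mm), then the turn, a rotation vector about the world's x, y, z in units of 5 degrees (1.0 is 5 degrees). A call has 1 to 8 rows; each row shifts and turns the commanded pose from where the row before left it; what a row does not reach is not made up. A row lasts 1/8 s, in which the tool goes at most 62.5 mm and 10.7 degrees, less where a joint would pass 70% of its speed; a pose out of reach is approached as far as the arm can. A call is refused whole if a number of a shift passes 1 or a number of a turn 1, either way. A call with a gripper value outside its range is refused whole. The fingers move at their own pace and stop on an object; the grip force is fixed at half the most. Time passes only in rows, so rows that do not move let the fingers close. It gives the time, the measured TCP pose, the force, the opening and the grip force at its end, in the units of the state.
- sensors.read_state(): the state, without advancing time (a new reading comes with each control period).
- get_image(name): name is "side" or "top"; returns a dict with "img" (384x512x3 uint8, red, green, blue), "depth" (384x512 float32, mm along the optical axis (not along the pixel's ray), 0 where there is no reading), "vfov" (degrees; the focal length in pixels is half the picture's height over the tangent of half this angle, whatever the lens; pixels are square), "cx", "cy" (the principal point, pixels), "world_to_cam" (4x4, takes a point from world to camera coordinates). Camera axes: x right, y down, z forward; pixel columns grow to the right and rows downward; lengths in mm; the calibration is good to about 2 mm. A picture is of the moment at which its call begins.
- ctrl.finish_job(): hands the job in; it is judged then, once.
The state is a dict: "clock": time; "qpos": joint angles; "qd": joint speeds; "tau": joint torques, N m; "eef_pos": TCP position; "tool_rot": TCP orientation; "force": force on the tool from outside, world axes, zero at the start; "torque": the same for the moment, N m; "width": finger opening in mm; "gripper_force": force on a finger pad.
Only numpy, scipy, OpenCV 4.12 (cv2) and the standard library are available. Lean on these libraries where they do the work, as an engineer would, in place of code of your own. Each camera call takes 0.05 s, during which the arm holds its last target. There are 200 camera calls.

## Working session

There is one attempt and no reset: what is moved stays moved. The work goes in short steps, Python scripts to look and compute and a tool call to move; the robot and the scene stay as the last step left them, time stands still between calls to the robot, and variables do not carry over. Pictures are saved under pics/ and viewed, at most 10 in all, crops included, and the job is handed in when it is done.

Besides the shell and the picture viewer there is one more tool, called after "Request:" as name([rows], argument=value, ...), one row to a line, values as JSON. send_rows: Moves the arm, as the interface text tells. Its arguments: {"type":"object","properties":{"series":{"type":"array"}},"required":["series"]}

```bash
mkdir -p pics; ls
cat > h.py <<'E'
import numpy as np, cv2
from cell import sensors, get_image, ctrl
def cam(n):
    d=get_image(n); d['f']=d['img'].shape[0]/2/np.tan(np.radians(d['vfov'])/2); return d
def pts(d):
    """world xyz per pixel from depth"""
    h,w=d['depth'].shape; u,v=np.meshgrid(np.arange(w),np.arange(h)); z=d['depth']
    P=np.stack([(u-d['cx'])/d['f']*z,(v-d['cy'])/d['f']*z,z,np.ones_like(z)],-1)
    W=P@np.linalg.inv(d['world_to_cam']).T
    W=W[...,:3]; W[z<=0]=np.nan; return W
def save(d,n,box=None,s=1):
    i=d['img'][...,::-1]
    if box: i=i[box[1]:box[3],box[0]:box[2]]
    cv2.imwrite('pics/'+n,cv2.resize(i,None,fx=s,fy=s,interpolation=cv2.INTER_CUBIC))
E
python3 - <<'E'
from h import *
import pickle
D={}
for n in('top','side'):
    d=cam(n);D[n]=d;save(d,n+'0.png',None,1.5);M=np.linalg.inv(d['world_to_cam']);print(n,d['vfov'],d['cx'],d['cy'],M.round(3).tolist(), (d['depth']>0).mean())
pickle.dump(D,open('d0.pkl','wb'))
print(sensors.read_state())
E
```

```text
pics
top 53.922223336492706 253.93938393884858 194.82278760433013 [[0.013, -0.992, 0.127, 441.946], [-1.0, -0.014, -0.007, 17.694], [0.009, -0.127, -0.992, 958.772], [0.0, 0.0, 0.0, 1.0]] 0.9959767659505209
side 42.694298796151955 257.09700604799116 190.17791156561165 [[-0.994, -0.092, 0.053, 499.298], [-0.104, 0.761, -0.641, 729.023], [0.019, -0.642, -0.766, 972.753], [0.0, 0.0, 0.0, 1.0]] 0.9961344401041666
{'clock': 0.1, 'qpos': array([ 1.23721123,  0.62925348,  0.03845657,  1.51829406, -0.02699712,
        0.9963091 , -0.01998223]), 'qd': array([ 1.49582245e-03, -2.63399542e-03,  1.07209750e-04, -1.89599889e-03,
        7.72260158e-05, -1.10842067e-03, -4.90337054e-04]), 'tau': array([ 2.65996423e-03, -5.64535081e+01,  1.23052854e+00, -1.93973476e+01,
        1.13631575e-02,  5.47742136e-03, -2.02231115e-05]), 'eef_pos': array([ 171.84691829, -626.23989276,  212.27306899]), 'tool_rot': array([-3.13984719e+00,  2.76784386e-05,  2.67794315e-01]), 'force': array([ 0.83261857, -0.90815783,  0.0643388 ]), 'torque': array([0.05876298, 0.00513238, 0.00872504]), 'gripper_force': 0.0, 'width': 85.17964608800524}
```

View pics/top0.png

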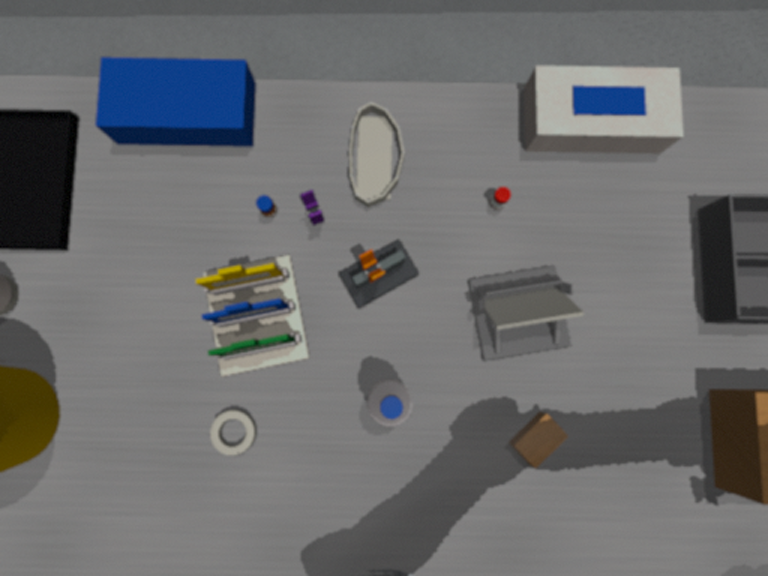

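View pics/side0.png

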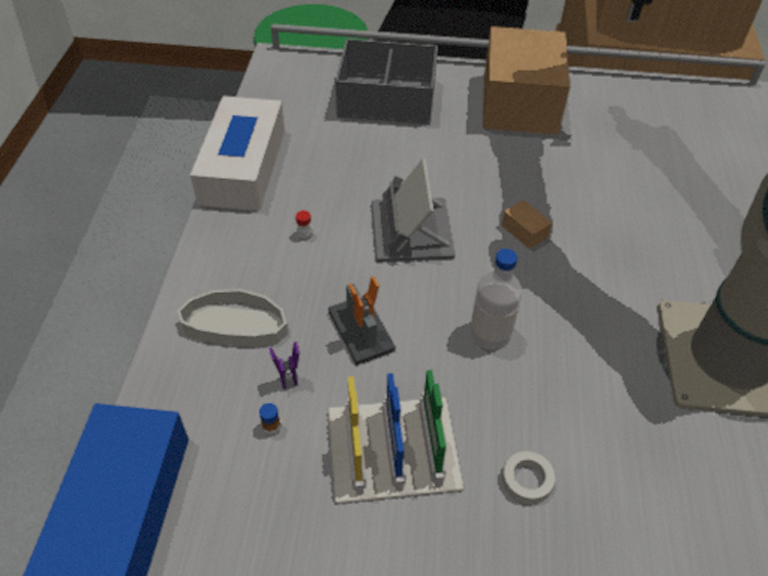

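The top view (1.5x pixels) shows the rack at (255,315) with green the plate nearest the robot at (255,345), the holder at (525,315) with its board top leaning towards the robot, the bar with the clamp at (375,270), and the bottle at (388,405). Clamp-shaped candidates are orange on the bar at top (370,265) / side (362,300) and purple at top (312,207) / side (287,365). The orange one on the bar fits the description. I'll confirm that in a crop and measure.

```bash
cat > m.py <<'E'
from h import *
import pickle
D=pickle.load(open('d0.pkl','rb'))
for n in('top','side'):
    d=D[n];W=pts(d);hsv=cv2.cvtColor(d['img'],cv2.COLOR_RGB2HSV);H,S,V=[hsv[...,i].astype(int) for i in range(3)]
    roi=(W[...,0]>250)&(W[...,0]<800)&(abs(W[...,1])<400)
    print(n,'table z',np.nanmedian(W[...,2][roi&(S<30)]).round(1))
    for c,m in dict(green=(H>45)&(H<80)&(S>100),orange=(H>3)&(H<16)&(S>150)).items():
        m=m&roi&(W[...,2]>15)
        P=W[m]; print(c,m.sum(),np.percentile(P,[2,50,98],axis=0).round(0).tolist())
        for lo,hi in ((20,90),(90,108),(108,150)):
            Q=P[(P[:,2]>lo)&(P[:,2]<hi)]
            if len(Q)>8:
                (cx,cy),sz,a=cv2.minAreaRect(Q[:,:2].astype(np.float32)); print('  z',lo,hi,len(Q),'c',round(cx),round(cy),np.round(sz),round(a,1),'zmax',Q[:,2].max().round(1),'med',np.median(Q,0).round(1))
    # holder: points around
    hol=roi&(W[...,1]<-20)&(W[...,1]>-190)&(W[...,0]>400)&(W[...,0]<600)
    for nm,m in dict(base=hol&(W[...,2]>8)&(W[...,2]<16)&(S<60),board=hol&(W[...,2]>112)).items():
        P=W[m]; (cx,cy),sz,a=cv2.minAreaRect(P[:,:2].astype(np.float32)); print(nm,m.sum(),cx,cy,np.round(sz),round(a,1),'z',np.percentile(P[:,2],[5,50,95]).round(1),P.max(0).round(1))
    bar=(W[...,2]>55)&(W[...,2]<75)&roi&(W[...,1]>20)&(W[...,1]<130)&(W[...,0]>450)&(W[...,0]<600)&(S<100)
    P=W[bar]
    if len(P)>5: (cx,cy),sz,a=cv2.minAreaRect(P[:,:2].astype(np.float32)); print('bar',len(P),cx,cy,np.round(sz),round(a,1),P[:,2].max())
    foot=(W[...,2]>10)&(W[...,2]<18)&roi&(W[...,1]>0)&(W[...,1]<150)&(W[...,0]>430)&(W[...,0]<620)
    P=W[foot]; (cx,cy),sz,a=cv2.minAreaRect(P[:,:2].astype(np.float32)); print('foot',len(P),cx,cy,np.round(sz),round(a,1))
t,s=D['top'],D['side']
a=cv2.resize(t['img'][150:210,215:285],None,fx=5,fy=5,interpolation=2)
b=cv2.resize(s['img'][170:250,205:275],None,fx=5,fy=5,interpolation=2)
o=np.zeros((400,720,3),np.uint8);o[:300,:350]=a;o[:400,360:710]=b
cv2.imwrite('pics/clamp.png',o[...,::-1])
E
python3 m.py
```

```text
top table z -0.2
green 233 [[455.0, 153.0, 59.0], [470.0, 203.0, 109.0], [483.0, 266.0, 143.0]]
  z 20 90 31 c 467 208 [  4. 114.] 14.6 zmax 89.3 med [476.6 166.6  76.3]
  z 90 108 52 c 470 210 [  6. 117.] 12.6 zmax 107.8 med [470.  197.4 104.4]
  z 108 150 150 c 470 210 [  7. 118.] 12.6 zmax 144.0 med [469.5 207.1 111.3]
orange 115 [[575.0, 11.0, 20.0], [600.0, 31.0, 103.0], [696.0, 198.0, 133.0]]
  z 20 90 16 c 644 107 [217.  26.] 55.4 zmax 89.9 med [591.   30.6  65.1]
  z 90 108 45 c 591 27 [25. 21.] 30.4 zmax 107.2 med [595.4  28.4  96.9]
  z 108 150 51 c 591 27 [40. 21.] 30.2 zmax 134.0 med [603.5  34.8 124.3]
base 578 526.8065795898438 -105.66967010498047 [171. 143.] 88.8 z [ 8.9 11.6 14.5] [599.4 -21.6  16. ]
board 67 457.19256591796875 -103.51670837402344 [ 17. 200.] 32.7 z [112.5 116.  128. ] [509.4 -20.4 133.3]
bar 63 579.9644165039062 46.12664794921875 [14. 22.] 29.3 72.4973810029743
foot 503 543.4617919921875 88.14794158935547 [ 75. 210.] 40.1
side table z -0.4
green 378 [[456.0, 157.0, 36.0], [468.0, 227.0, 108.0], [485.0, 271.0, 142.0]]
  z 20 90 87 c 470 213 [  6. 121.] 12.7 zmax 89.7 med [462.  262.2  62.2]
  z 90 108 96 c 470 213 [  7. 120.] 12.3 zmax 107.9 med [469.  229.8  99.3]
  z 108 150 195 c 470 212 [  7. 119.] 12.8 zmax 143.5 med [469.6 218.8 113.9]
orange 248 [[572.0, 9.0, 21.0], [594.0, 32.0, 96.0], [709.0, 220.0, 131.0]]
  z 20 90 96 c 649 21 [144. 398.] 2.5 zmax 89.5 med [599.8  40.1  60.6]
  z 90 108 71 c 591 29 [30. 23.] 28.5 zmax 107.8 med [584.2  29.1  97.2]
  z 108 150 77 c 591 29 [40. 25.] 29.8 zmax 133.3 med [579.2  28.1 123.4]
base 478 523.3424072265625 -167.52236938476562 [142.  57.] 5.4 z [ 8.4 10.7 14.1] [ 596.3 -133.2   15.9]
board 23 461.2246398925781 -100.66404724121094 [ 12. 193.] 30.2 z [112.3 113.6 117.3] [507.9 -20.1 124.2]
bar 101 579.5681762695312 42.64482879638672 [18. 34.] 18.3 73.29976992818558
foot 499 548.0328979492188 82.07890319824219 [ 77. 214.] 39.8
```

View pics/clamp.png

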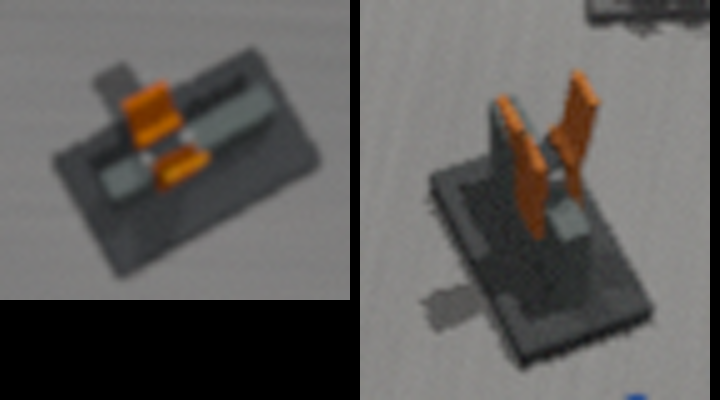

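The crop confirms it: the orange clamp sits on the grey bar, with its handles spread across the bar. Next is a plane fit for the holder.

```bash
cat > m2.py <<'E'
from h import *
import pickle
D=pickle.load(open('d0.pkl','rb'))
for n in('top','side'):
    d=D[n];W=pts(d);hsv=cv2.cvtColor(d['img'],cv2.COLOR_RGB2HSV);S=hsv[...,1]
    box=(W[...,1]<-20)&(W[...,1]>-200)&(W[...,0]>400)&(W[...,0]<620)
    P=W[box&(W[...,2]>65)&(W[...,2]<125)&(S<60)]
    # depth points of board: RANSAC plane
    rng=np.random.default_rng(0);best=0
    for _ in range(500):
        p=P[rng.choice(len(P),3,False)];nn=np.cross(p[1]-p[0],p[2]-p[0]);nn/=np.linalg.norm(nn)+1e-9
        k=abs((P-p[0])@nn)<2.5
        if k.sum()>best:best=k.sum();K=k
    Q=P[K];c=Q.mean(0);nn=np.linalg.svd(Q-c)[2][2];nn*=np.sign(nn[2])
    print(n,len(P),best,'normal',nn.round(3),'elev',np.degrees(np.arcsin(nn[2])).round(1),'az',np.degrees(np.arctan2(nn[1],nn[0])).round(1),'c',c.round(1))
    az=np.arctan2(nn[1],nn[0]);x=np.array([np.cos(az),np.sin(az),0]);y=np.array([-x[1],x[0],0]);N=x*np.cos(np.pi/6)+[0,0,.5];up=-x*.5+[0,0,np.cos(np.pi/6)]
    print(' plane offset',(c@N).round(1),'y range',np.percentile(Q@y,[0,1,50,99,100]).round(1),'up',np.percentile(Q@up,[1,99,100]).round(1),'zmax',np.sort(Q[:,2])[-5:].round(1))
    B=W[box&(W[...,2]>8)&(W[...,2]<16)&(S<60)&(W[...,0]>450)]
    print(' base x',np.percentile(B@x,[0,1,99,100]).round(1),'y',np.percentile(B@y,[0,1,99,100]).round(1))
    (cx,cy),sz,a=cv2.minAreaRect(Q[:,:2].astype(np.float32));print(' board rect',cx,cy,sz,a)
E
python3 m2.py
```

```text
top 329 254 normal [0.845 0.161 0.511] elev 30.7 az 10.8 c [ 519.1 -178.    93.3]
 plane offset 459.5 y range [-296.2 -294.8 -271.8 -250.9 -250.7] up [-189.7 -129.7 -129.2] zmax [117.  117.4 117.6 117.9 118.1]
 base x [414.  415.2 599.7 603.1] y [-307.8 -304.1 -133.6 -130. ]
 board rect 519.5996704101562 -179.4636993408203 (33.7617073059082, 45.19981384277344) 10.130873680114746
side 243 197 normal [0.845 0.16  0.511] elev 30.7 az 10.7 c [ 518.  -176.1   91.2]
 plane offset 458.0 y range [-295.  -293.7 -269.1 -248.8 -247.9] up [-189.7 -129.7 -129. ] zmax [115.8 115.8 116.4 117.4 117.4]
 base x [413.4 414.9 552.  584.2] y [-307.2 -302.  -239.  -156.5]
 board rect 518.5325317382812 -178.0721893310547 (33.29176712036133, 47.02174377441406) 9.997408866882324
```

Run:
```python
from h import *
import pickle
D=pickle.load(open('d0.pkl','rb'))
d=D['top'];s=D['side']
a=cv2.resize(d['img'][170:245,305:395],None,fx=4.4,fy=4.4,interpolation=2)
b=cv2.resize(s['img'][100:180,240:310],None,fx=5,fy=5,interpolation=2)
o=np.zeros((400,760,3),np.uint8);o[:a.shape[0],:a.shape[1]]=a;o[:400,402:752]=b
cv2.imwrite('pics/hold.png',o[...,::-1])
```

```text
(no output)
```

View pics/hold.png

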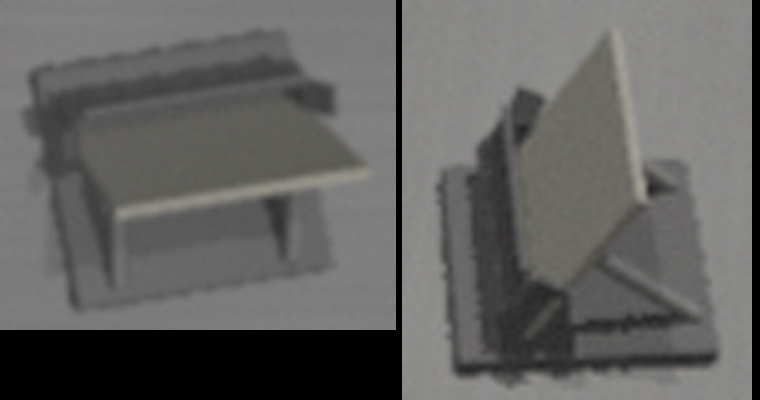

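The holder crop shows the board front facing away from the robot, with the lip and cheeks on the far side. My ROI clipped the board, so I'll widen it.

```bash
sed -i 's/W\[...,1\]<-20)&(W\[...,1\]>-200)&(W\[...,0\]>400/W[...,1]<-85)\&(W[...,1]>-300)\&(W[...,0]>440/' m2.py; python3 m2.py
python3 - <<'E'
from h import *
import pickle
D=pickle.load(open('d0.pkl','rb'))
# obstacle heights map along robot-swing area
W=pts(D['top']);hsv=cv2.cvtColor(D['top']['img'],cv2.COLOR_RGB2HSV)
H,S=hsv[...,0].astype(int),hsv[...,1]
for n in('top','side'):
    d=D[n];W=pts(d);hsv=cv2.cvtColor(d['img'],cv2.COLOR_RGB2HSV);H,S=hsv[...,0].astype(int),hsv[...,1]
    m=(H>45)&(H<80)&(S>100)&(abs(W[...,0]-470)<40)&(abs(W[...,1]-210)<80)
    P=W[m];T=P[P[:,2]>116];y=np.array([-np.sin(np.radians(12.6)),np.cos(np.radians(12.6)),0]);x=np.array([y[1],-y[0],0])
    print(n,'tab y',np.percentile(T@y,[0,3,50,97,100]).round(1),'x',np.percentile(T@x,[0,5,50,95,100]).round(1),len(T)); B=P[P[:,2]<108]
    print('body y',np.percentile(P@y,[0,1,99,100]).round(1),'x',np.percentile(P@x,[1,50,99]).round(1),'plate c',(np.array([470,211,0])@y).round(1),(np.array([470,211,0])@x).round(1))
    top=P[P[:,2]>140];print('tabtop',len(top),(top@y).min(),(top@y).max(),(top@x).mean())
E
```

```text
top 891 752 normal [0.843 0.152 0.517] elev 31.1 az 10.2 c [ 526.4 -221.8   94.1]
 plane offset 461.7 y range [-378.  -376.6 -311.8 -247.1 -246.1] up [-190.8 -131.1 -130.2] zmax [117.4 117.4 117.6 117.8 118.1]
 base x [416.4 417.1 555.1 556.1] y [-387.3 -383.5 -237.8 -236.8]
 board rect 527.1515502929688 -222.09237670898438 (34.3046875, 131.80972290039062) 10.1845703125
side 625 530 normal [0.845 0.154 0.512] elev 30.8 az 10.3 c [ 525.2 -218.1   91.7]
 plane offset 459.6 y range [-381.2 -378.7 -307.  -245.7 -244.4] up [-190.5 -131.  -130. ] zmax [116.7 116.9 117.3 117.4 117.4]
 base x [414.6 416.2 553.7 554.5] y [-384.3 -380.3 -236.2 -232.8]
 board rect 526.3392333984375 -222.29742431640625 (34.017398834228516, 136.78839111328125) 10.310940742492676
top tab y [ 86.5  86.7 101.4 119.3 120.2] x [501.2 501.4 503.6 507.2 507.7] 65
body y [ 43.5  43.6 160.5 161.5] x [501.2 503.  507.6] plate c 103.4 504.7
tabtop 38 87.75159324652004 118.68461558069085 504.331887025716
side tab y [ 86.7  88.4 108.6 121.7 122.2] x [501.5 502.4 506.4 508.3 508.4] 96
body y [ 44.7  46.1 164.7 165.8] x [502.1 507.5 508.4] plate c 103.4 504.7
tabtop 40 88.5099954582737 121.25787697896985 505.0857693662459
```

The measurements check out. Holder az is 10.2°, elevation about 30.9° (30 expected), board width 132, and the board origin is at (563,-216,30). The green plate is at (470,211) with its tab top at 142, az 12.6°. The clamp is at (591,28) with its handle tops at 134. I start moving.

Request:
send_rows([
  [45,[0.7,0.75,0.15],[0,0,1]],
  [45,[0.7,0.75,0.15],[0,0,1]],
  [45,[0.7,0.75,0.15],[0,0,1]],
  [45,[0.7,0.75,0.15],[0,0,1]],
  [45,[0.7,0.75,0.15],[0,0,1]],
  [45,[0.7,0.75,0.15],[0,0,1]],
  [45,[0.7,0.75,0.15],[0,0,1]],
  [45,[0.7,0.75,0.15],[0,0,1]],
])

```text
clock: 1.1
eef_pos: [508.9, -265.3, 285.2]
tool_rot: [-3.141, 0.0, 0.969]
force: [0.3, -0.0, 0.1]
width: 45.0
gripper_force: 0.0
```

Request:
send_rows([
  [45,[-0.08,0.98,0],[0,0,1]],
  [45,[-0.08,0.98,0],[0,0,1]],
  [45,[-0.08,0.98,0],[0,0,1]],
  [45,[-0.08,0.98,0],[0,0,1]],
  [45,[-0.08,0.98,0],[0,0,1]],
  [45,[-0.08,0.98,0],[0,0,1]],
  [45,[-0.08,0.98,0],[0,0,1]],
  [45,[-0.08,0.98,0],[0,0,1]],
])

```text
clock: 2.1
eef_pos: [469.2, 205.0, 285.0]
tool_rot: [-3.142, 0.0, 1.666]
force: [1.6, -0.5, -0.5]
width: 44.5
gripper_force: 0.0
```

Request:
send_rows([
  [45,[0,0,0],[0,0,1]],
  [45,[0,0,0],[0,0,0.46]],
  [45,[0,0,0],[0,0,0]],
])

```text
clock: 2.48
eef_pos: [469.7, 202.4, 284.8]
tool_rot: [-3.141, 0.001, 1.789]
force: [-0.7, 0.4, -0.0]
width: 45.3
gripper_force: 0.0
```

Request:
send_rows([
  [45,[0,0.15,-0.7],[0,0,0]],
  [45,[0,0,-0.8],[0,0,0]],
  [45,[0,0,-0.6],[0,0,0]],
  [45,[0,0,-0.4],[0,0,0]],
  [45,[0,0,-0.08],[0,0,0]],
  [45,[0,0,0],[0,0,0]],
])

```text
clock: 3.22
eef_pos: [470.1, 212.2, 130.7]
tool_rot: [3.141, 0.0, 1.79]
force: [-0.0, 0.1, 0.5]
width: 44.7
gripper_force: 0.0
```

Run:
```python
from h import *
a=cam('top');b=cam('side')
o=np.zeros((500,800,3),np.uint8)
o[:480,:400]=cv2.resize(a['img'][170:266,130:210],None,fx=5,fy=5,interpolation=2)
o[:480,400:]=cv2.resize(b['img'][230:326,250:330],None,fx=5,fy=5,interpolation=2)
cv2.imwrite('pics/g1.png',o[...,::-1]);print(sensors.read_state()['eef_pos'])
```

```text
[470.52797958 212.71743235 131.41539534]
```

View pics/g1.png

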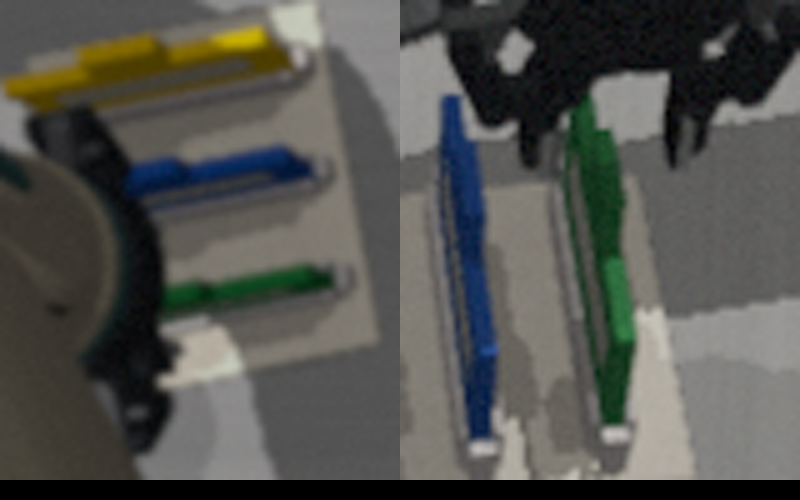

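The picture shows the fingers straddling the green tab (side crop, tab at (585,110)), clear of blue. Closing.

Request:
send_rows([
  [0,[0,0,0],[0,0,0]],
  [0,[0,0,0],[0,0,0]],
  [0,[0,0,0],[0,0,0]],
  [0,[0,0,0],[0,0,0]],
  [0,[0,0,0],[0,0,0]],
])

```text
clock: 3.95
eef_pos: [469.6, 212.6, 130.3]
tool_rot: [-3.142, -0.0, 1.791]
force: [0.0, -0.1, -0.1]
width: 0.2
gripper_force: 0.0
```

Width 0.2 with no force means the grasp missed. I'll look.

Run:
```python
from h import *
b=cam('side');W=pts(b)
cv2.imwrite('pics/g2.png',cv2.resize(b['img'][190:320,230:350],None,fx=4.5,fy=4.5,interpolation=2)[...,::-1])
hsv=cv2.cvtColor(b['img'],cv2.COLOR_RGB2HSV);m=(hsv[...,0]>45)&(hsv[...,0]<80)&(hsv[...,1]>100)&(abs(W[...,0]-470)<60)&(abs(W[...,1]-210)<100)
P=W[m];print(np.percentile(P,[1,50,99],axis=0).round(0).tolist())
T=P[P[:,2]>116];print(T.min(0),T.max(0),len(T))
dk=(b['img'].max(2)<60)&(W[...,2]>100)&(abs(W[...,0]-470)<70)&(abs(W[...,1]-212)<60);Q=W[dk];k=np.argsort(Q[:,2])[:60];print('tips',Q[k].mean(0),Q[k].min(0),Q[k].max(0))
s=sensors.read_state();print(s['width'],s['gripper_force'],s['eef_pos'])
```

```text
[[455.0, 159.0, 34.0], [465.0, 241.0, 107.0], [495.0, 271.0, 319.0]]
[441.33714037 199.82904644 116.99447712] [502.69689006 258.24383059 404.71918063] 70
tips [469.6385275  223.42862919 114.98528803] [456.80504261 192.89298051 100.25638213] [477.52940811 270.00143588 133.52401151]
0.017641036008501466 0.0 [469.59564153 212.55705687 130.28926142]
```

View pics/g2.png

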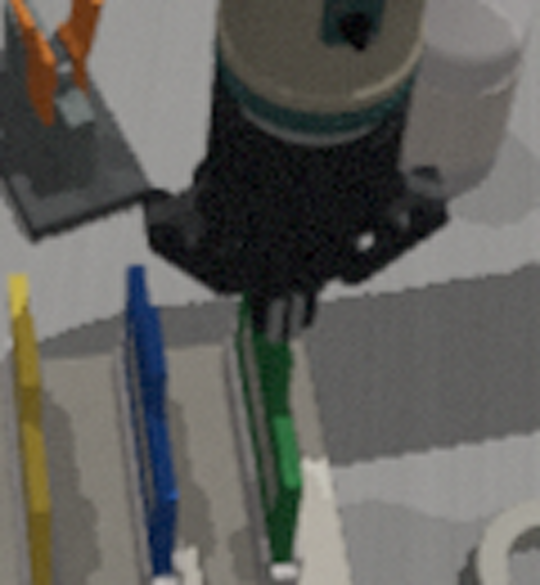

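Run:
```python
from h import *
b=cam('side');W=pts(b)
import pickle
D=pickle.load(open('d0.pkl','rb'))
def pr(p):
    q=b['world_to_cam']@np.r_[p,1];return (q[:2]/q[2]*b['f']+[b['cx'],b['cy']]).round(1)
yd=np.array([-.218,.976,0]);c=np.array([470,211.4,0])
for n,y,z in(('tabtop near',17,142),('tabtop far',-17,142),('tabbase near',17,110),('near sh',60,110),('far sh',-60,110)): p=pr(c+yd*y+[0,0,z]);print(n,p,((p-[230,190])*4.5).round())
for z in (113,130,190): p=pr([469.6,212.6,z]);print('tcp',z,p,((p-[230,190])*4.5).round())
s=sensors.read_state();print(s)
W0=pts(D['side'])
for v in range(245,320,5):
    r=[(u,W0[v,u].round(0).tolist(),D['side']['img'][v,u].tolist()) for u in (286,289,292)]
    print(v,r)
```

```text
tabtop near [292.8 270.1] [283. 360.]
tabtop far [290.  255.3] [270. 294.]
tabbase near [291.6 278.4] [277. 398.]
near sh [295.1 297.9] [293. 486.]
far sh [285.7 246.2] [251. 253.]
tcp 113 [290.5 270.8] [272. 364.]
tcp 130 [291.1 266.4] [275. 344.]
tcp 190 [293.4 249.8] [285. 269.]
{'clock': 4.05, 'qpos': array([-0.18917332,  0.58652098, -0.42958471,  1.96491953,  0.38067003,
        0.66906114, -0.63721084]), 'qd': array([-6.05154532e-04, -1.72534970e-03, -1.81568414e-05,  1.52797527e-03,
       -5.75441496e-04, -2.85054714e-03, -2.42182498e-04]), 'tau': array([ 2.32814498e-03, -4.65077519e+01, -4.31448698e+00, -1.33000356e+01,
        7.82879797e-03,  1.58493887e-03,  3.00892896e-05]), 'eef_pos': array([469.61018581, 212.57099618, 130.27300138]), 'tool_rot': array([-3.14152089e+00, -4.69003306e-05,  1.79144471e+00]), 'force': array([ 0.14508619,  0.07472183, -0.89885134]), 'torque': array([-0.04336206, -0.00191556, -0.0547168 ]), 'gripper_force': 0.0, 'width': -0.2457297499684585}
245 [(286, [481.0, 75.0, -1.0], [138, 138, 134]), (289, [474.0, 75.0, 0.0], [141, 141, 138]), (292, [4
[... 1242 characters left out ...]
.0, 111.0], [42, 97, 55])]
295 [(286, [473.0, 228.0, 39.0], [98, 98, 94]), (289, [467.0, 239.0, 61.0], [72, 71, 64]), (292, [463.0, 258.0, 97.0], [26, 64, 38])]
300 [(286, [472.0, 238.0, 36.0], [100, 95, 96]), (289, [466.0, 243.0, 48.0], [51, 60, 49]), (292, [462.0, 262.0, 85.0], [21, 51, 28])]
305 [(286, [471.0, 246.0, 30.0], [90, 87, 84]), (289, [465.0, 248.0, 36.0], [26, 51, 32]), (292, [461.0, 267.0, 74.0], [22, 53, 32])]
310 [(286, [470.0, 250.0, 15.0], [77, 72, 72]), (289, [465.0, 261.0, 38.0], [89, 89, 83]), (292, [459.0, 271.0, 59.0], [21, 54, 28])]
315 [(286, [469.0, 258.0, 8.0], [100, 96, 91]), (289, [464.0, 271.0, 37.0], [75, 73, 71]), (292, [458.0, 271.0, 37.0], [122, 122, 116])]
```

Run:
```python
from h import *
b=cam('side');W=pts(b);t=cam('top');Wt=pts(t)
for v in range(244,272,2):
    print(v,[(u,W[v,u].round(0).astype(int).tolist(),int(b['img'][v,u].sum()/3)) for u in (286,289,292,295,298)])
# gripper body extents from both views
for n,X in(('side',W),('top',Wt)):
    m=(abs(X[...,0]-470)<90)&(abs(X[...,1]-212)<90)&(X[...,2]>160)
    for lo in(160,180,200,220,260,300,340): 
        Q=X[m&(X[...,2]>lo)&(X[...,2]<lo+20)]
        if len(Q)>5: print(n,lo,len(Q),Q.min(0).round(),Q.max(0).round())
```

```text
244 [(286, [485, 228, 230], 21), (289, [480, 234, 240], 16), (292, [475, 232, 238], 12), (295, [469, 224, 226], 21), (298, [463, 221, 224], 21)]
246 [(286, [484, 213, 200], 21), (289, [480, 233, 232], 20), (292, [474, 233, 233], 21), (295, [467, 207, 195], 14), (298, [463, 223, 220], 16)]
248 [(286, [484, 218, 202], 21), (289, [479, 233, 226], 19), (292, [474, 232, 224], 18), (295, [467, 213, 198], 18), (298, [462, 225, 216], 19)]
250 [(286, [484, 222, 201], 16), (289, [479, 232, 218], 15), (292, [473, 230, 215], 20), (295, [467, 217, 196], 17), (298, [462, 227, 213], 14)]
252 [(286, [483, 224, 198], 22), (289, [478, 228, 204], 27), (292, [472, 226, 202], 18), (295, [466, 217, 190], 19), (298, [461, 223, 200], 17)]
254 [(286, [483, 224, 190], 17), (289, [478, 228, 197], 22), (292, [472, 226, 196], 27), (295, [466, 219, 186], 34), (298, [461, 224, 195], 27)]
256 [(286, [482, 218, 174], 23), (289, [477, 228, 191], 25), (292, [471, 226, 189], 44), (295, [466, 223, 185], 58), (298, [460, 225, 189], 21)]
258 [(286, [482, 218, 167], 19), (289, [476, 222, 175], 35), (292, [471, 226, 182], 6
[... 816 characters left out ...]
3, 213, 116], 32), (292, [468, 227, 140], 37), (295, [462, 227, 142], 94), (298, [449, 144, 5], 110)]
side 160 80 [455. 210. 161.] [484. 226. 179.]
side 180 138 [433. 197. 180.] [500. 233. 200.]
side 200 300 [417. 197. 200.] [515. 236. 220.]
side 220 378 [408. 188. 220.] [530. 239. 240.]
side 260 73 [429. 210. 260.] [511. 250. 280.]
side 300 347 [433. 213. 300.] [507. 253. 320.]
side 340 414 [432. 206. 340.] [507. 253. 360.]
top 180 6 [442. 194. 193.] [452. 197. 200.]
top 200 55 [426. 191. 201.] [518. 212. 220.]
top 220 123 [412. 188. 221.] [533. 239. 240.]
top 260 17 [432. 177. 261.] [511. 214. 280.]
top 300 108 [438. 176. 300.] [505. 199. 320.]
top 340 180 [443. 175. 340.] [508. 209. 360.]
```

The depth shows the closed fingertips at z≈154, above the tab top (142), although x and y are right. The true tool is about 40 mm higher than the state suggests. I'll reopen and go down 36 mm.

Request:
send_rows([
  [45,[0,0,0],[0,0,0]],
  [45,[0,0,0],[0,0,0]],
  [45,[0,0,0],[0,0,0]],
  [45,[0,0,-0.3],[0,0,0]],
  [45,[0,0,-0.3],[0,0,0]],
  [45,[0,0,0],[0,0,0]],
])

```text
clock: 4.9
eef_pos: [468.7, 212.1, 93.4]
tool_rot: [-3.139, 0.001, 1.792]
force: [0.3, 0.3, 0.5]
width: 44.6
gripper_force: 0.0
```

Request:
send_rows([
  [0,[0,0,0],[0,0,0]],
  [0,[0,0,0],[0,0,0]],
  [0,[0,0,0],[0,0,0]],
  [0,[0,0,0],[0,0,0]],
  [0,[0,0,0],[0,0,0]],
])

```text
clock: 5.52
eef_pos: [470.1, 212.9, 95.1]
tool_rot: [3.14, -0.0, 1.791]
force: [-0.7, -0.1, 5.6]
width: 7.3
gripper_force: 59.6
```

Run:
```python
from h import *
b=cam('side');W=pts(b)
cv2.imwrite('pics/g3.png',cv2.resize(b['img'][190:320,230:350],None,fx=4.5,fy=4.5,interpolation=2)[...,::-1])
for v in range(260,290,2):
    print(v,[(u,W[v,u].round(0).astype(int).tolist(),b['img'][v,u].tolist()) for u in (286,289,292,295,298)])
s=sensors.read_state();print(s['width'],s['gripper_force'],s['eef_pos'],s['force'])
```

```text
260 [(286, [482, 234, 185], [8, 13, 14]), (289, [476, 232, 184], [20, 22, 25]), (292, [469, 206, 143], [23, 49, 30]), (295, [464, 214, 158], [19, 19, 21]), (298, [459, 228, 180], [13, 20, 24])]
262 [(286, [481, 228, 169], [12, 18, 18]), (289, [476, 226, 166], [26, 25, 27]), (292, [469, 209, 141], [23, 51, 29]), (295, [464, 219, 157], [15, 10, 14]), (298, [458, 223, 166], [24, 22, 24])]
264 [(286, [481, 228, 161], [23, 23, 27]), (289, [475, 228, 163], [16, 15, 13]), (292, [469, 213, 139], [18, 57, 31]), (295, [463, 220, 152], [32, 29, 29]), (298, [458, 224, 159], [24, 23, 27])]
266 [(286, [480, 229, 157], [25, 25, 30]), (289, [475, 227, 154], [48, 50, 50]), (292, [468, 216, 138], [27, 59, 36]), (295, [463, 224, 151], [53, 54, 54]), (298, [456, 215, 138], [17, 14, 19])]
268 [(286, [480, 224, 141], [37, 37, 41]), (289, [474, 226, 145], [61, 62, 63]), (292, [468, 224, 143], [16, 56, 29]), (295, [462, 224, 143], [62, 64, 63]), (298, [456, 218, 135], [22, 23, 23])]
270 [(286, [479, 222, 131], [44, 44, 45]), (289, [473, 224, 135], [60, 60, 59]), (292, [468, 227, 140], [18, 56, 29]), (295, [
[... 1250 characters left out ...]
[(286, [475, 207, 49], [61, 68, 56]), (289, [470, 229, 89], [21, 51, 28]), (292, [465, 241, 111], [47, 110, 63]), (295, [454, 183, 10], [113, 112, 103]), (298, [448, 182, 9], [131, 126, 117])]
286 [(286, [475, 210, 45], [49, 61, 46]), (289, [470, 233, 87], [40, 60, 43]), (292, [465, 246, 113], [51, 111, 66]), (295, [454, 189, 11], [102, 115, 96]), (298, [447, 186, 7], [128, 126, 117])]
288 [(286, [474, 212, 40], [50, 68, 55]), (289, [469, 236, 84], [45, 58, 44]), (292, [464, 250, 111], [44, 107, 60]), (295, [458, 247, 106], [79, 105, 79]), (298, [447, 191, 8], [129, 125, 115])]
7.3000418065202375 59.64875400066376 [470.06808581 212.88002967  95.11725084] [-0.90344257 -0.79318145  6.44706356]
```

The grip is good: width 7.3 and 60 N, with green seen between the fingers. I lift, then carry and tilt.

Request:
send_rows([
  [0,[0,0,0.15],[0,0,0]],
  [0,[0,0,0.35],[0,0,0]],
  [0,[0,0,0.6],[0,0,0]],
  [0,[0,0,0.7],[0,0,0]],
  [0,[0,0,0.5],[0,0,-0.48]],
  [0,[0,0,0.1],[0,0,0]],
])

```text
clock: 6.32
eef_pos: [470.6, 213.1, 240.4]
tool_rot: [3.138, -0.001, 1.75]
force: [-0.8, 0.1, -1.8]
width: 7.2
gripper_force: 58.7
```

Request:
send_rows([
  [0,[0.06,-0.8,0],[0,0,0]],
  [0,[0.06,-0.94,0],[0,0,0]],
  [0,[0.06,-0.94,0],[0.177,-0.984,0]],
  [0,[0.06,-0.94,0],[0.177,-0.984,0]],
  [0,[0.06,-0.94,0],[0.177,-0.984,0]],
  [0,[0.06,-0.94,0],[0.177,-0.984,0]],
  [0,[0.06,-0.94,0],[0.177,-0.984,0]],
  [0,[0.06,-0.9,0],[0.177,-0.984,0]],
])

```text
clock: 7.32
eef_pos: [497.4, -222.2, 237.4]
tool_rot: [2.627, -0.001, 1.752]
force: [1.4, 0.8, -3.2]
width: 6.9
gripper_force: 58.8
```

Request:
send_rows([
  [0,[0,0,-0.3],[0,0,0]],
  [0,[0,0,0],[0,0,0]],
  [0,[0,0,0],[0,0,0]],
  [0,[0,0,0],[0,0,0]],
])

```text
clock: 7.82
eef_pos: [499.6, -220.0, 222.0]
tool_rot: [2.63, -0.001, 1.755]
force: [1.0, -0.3, -1.1]
width: 6.8
gripper_force: 59.0
```

```bash
cat > g.py <<'E'
from h import *
import sys
# pose of held green plate in backboard frame
az=np.radians(10.2);X=np.array([np.cos(az),np.sin(az),0]);Y=np.array([-X[1],X[0],0]);N=X*np.cos(np.pi/6)+[0,0,.5];U=-X*.5+[0,0,np.cos(np.pi/6)];O=np.array([562.6,-215.8,30])
B=np.stack([N,Y,U])
if __name__=='__main__':
    T=cam('top');Sd=cam('side')
    for n,d in(('top',T),('side',Sd)):
        W=pts(d);hsv=cv2.cvtColor(d['img'],cv2.COLOR_RGB2HSV);H,S,V=[hsv[...,i].astype(int) for i in range(3)]
        m=(H>45)&(H<85)&(S>90)&(np.linalg.norm(W-[530,-220,130],axis=-1)<170)
        L=(W-O)@B.T;P=L[m]
        if len(P)<10: print(n,len(P));continue
        print(n,len(P),'x',np.percentile(P[:,0],[2,50,98]).round(1),'y',np.percentile(P[:,1],[0,1,99,100]).round(1),'z',np.percentile(P[:,2],[0,1,50,99,100]).round(1))
        c=np.median(P,0);A=np.c_[P[:,1],P[:,2],np.ones(len(P))];k=np.linalg.lstsq(A,P[:,0],rcond=None)[0];print('  x slope per y,z',k.round(3))
    s=sensors.read_state();print(s['clock'],s['eef_pos'].round(1),s['tool_rot'].round(3),s['force'].round(1),s['width'],s['gripper_force'])
    if len(sys.argv)>1:
        o=np.zeros((560,800,3),np.uint8)
        o[:,:400]=cv2.resize(T['img'][140:280,300:400],(400,560),interpolation=2)
        o[:,400:]=cv2.resize(Sd['img'][60:200,220:320],(400,560),interpolation=2)
        cv2.imwrite('pics/'+sys.argv[1],o[...,::-1])
E
python3 g.py h1.png
```

```text
top 567 x [39.5 45.6 47.5] y [-54.1 -52.1  64.4  65.6] z [ 20.3 120.1 192.9 244.1 267.5]
  x slope per y,z [-3.0000e-02  4.0000e-02  3.8293e+01]
side 752 x [38.5 43.7 46.5] y [-58.1 -53.1  68.   71.1] z [111.6 113.6 164.4 249.5 272.3]
  x slope per y,z [-9.0000e-03  5.0000e-03  4.2866e+01]
7.925 [ 499.4 -220.4  222. ] [ 2.630e+00 -1.000e-03  1.754e+00] [ 0.1  1.1 -1.8] 7.138936405759335 59.024248123168945
```

View pics/h1.png

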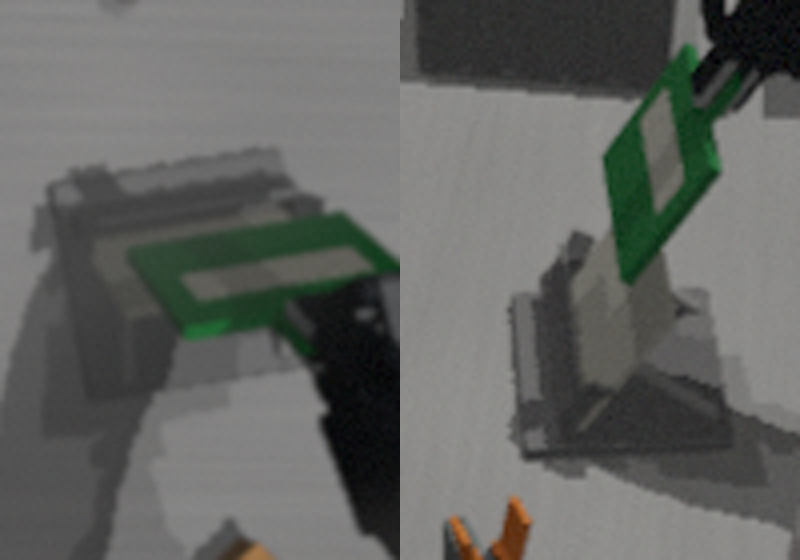

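Board-frame plate pose is about x 42 (centre), y 6.5, z 113, agreeing with an offset along the tool axis. The picture shows the plate parallel to the board, above it at (670,160) in the side half. I close in to z≈60 over the board, x≈6.

Request:
send_rows([
  [0,[0,-0.04,-0.25],[0.025,-0.14,-0.06]],
  [0,[-0.02,-0.04,-0.4],[0,0,0]],
  [0,[-0.04,-0.04,-0.35],[0,0,0]],
  [0,[0,0,-0.07],[0,0,0]],
  [0,[0,0,0],[0,0,0]],
  [0,[0,0,0],[0,0,0]],
])

```text
clock: 8.68
eef_pos: [490.6, -225.8, 174.3]
tool_rot: [2.645, -0.005, 1.752]
force: [-0.0, 1.0, -2.0]
width: 6.9
gripper_force: 59.0
```

```bash
python3 g.py h2.png
python3 - <<'E'
from g import *
s=sensors.read_state()
from scipy.spatial.transform import Rotation as R
t=-R.from_euler('xyz',s['tool_rot']).as_matrix()[:,2]
print(B@(s['eef_pos']-85*t-O),B@t)
E
```

```text
top 543 x [ 7.4 12.8 21.2] y [-58.  -55.2  60.3  61.5] z [ 27.3  83.3 152.1 251.8 262.8]
  x slope per y,z [-0.049  0.106 -1.782]
side 718 x [ 5.8 10.6 16.6] y [-60.6 -56.7  64.1  65.4] z [ 75.1  76.8 128.3 258.2 270.2]
  x slope per y,z [-3.000e-03  2.000e-02  8.127e+00]
8.775 [ 490.4 -226.   174.3] [ 2.645 -0.005  1.752] [ 0.6 -0.6 -1.3] 6.867912225292165 58.98406505584717
[ 6.80036669  3.22585665 76.4531115 ] [ 0.02717078 -0.00589673  0.99961341]
```

```bash
python3 -c "
from h import *
s=sensors.read_state();print(s['qpos'].round(3),s['tau'].round(1),s['eef_pos'])"
```

```text
[ 1.292  0.622 -0.994  2.222  1.002  0.239 -0.265] [ -0.  -38.1 -10.2 -12.5   0.1  -2.4   0. ] [ 490.44766067 -226.01386788  174.3489802 ]
```

The arm is at its j6 limit (0.239 against 0.23). I'll fit a simple arm model to the recorded joint/pose pairs to see which elbow swivel frees it.

```bash
cat > arm.py <<'E'
import numpy as np, itertools
from scipy.spatial.transform import Rotation as R
from scipy.optimize import least_squares
data=[([1.23721123,.62925348,.03845657,1.51829406,-.02699712,.9963091,-.01998223],[171.85,-626.24,212.27],[-3.13984719,0,.267794]),
([-.18917332,.58652098,-.42958471,1.96491953,.38067003,.66906114,-.63721084],[469.61,212.57,130.27],[-3.14152,0,1.791445]),
([1.292,.622,-.994,2.222,1.002,.239,-.265],[490.448,-226.014,174.349],[2.645,-.005,1.752])]
def fk(q,sg,p,full=False):
    # p: o1,h,a,e,b,w,d  ; offsets along local x
    o,h,a,e,e2,b,w,d=p
    A=R.from_euler('z',sg[0]*q[0]+o)*R.from_euler('y',q[1])*R.from_euler('z',sg[1]*q[2])
    E=np.array([0,0,h])+A.apply([e,0,a])
    Bq=A*R.from_euler('y',q[3])*R.from_euler('z',sg[2]*q[4])
    Wp=E+Bq.apply([e2,0,b])
    C=Bq*R.from_euler('y',q[5])*R.from_euler('z',sg[3]*q[6])
    return Wp+C.apply([w,0,d]),C
E
cat > fit.py <<'E'
from arm import *
for sg in itertools.product([1,-1],repeat=4):
  for g in np.arange(4)*np.pi/2:
    # orientation: C*Rz(c) = tool ; unknown o, c
    def fo(x):
        r=[]
        for q,_,e in data:
            C=fk(q,sg,[x[0],0,0,0,0,0,0,0])[1]*R.from_euler('z',x[1]);r+=list((C.inv()*R.from_euler('xyz',e)).as_rotvec())
        return r
    s=least_squares(fo,[g,0]);
    if s.cost<.02:
        o=s.x[0]
        fp=lambda p:np.concatenate([fk(q,sg,np.r_[o,p])[0]-np.array(x) for q,x,_ in data]+[1e-2*(np.array(p)[[2,3,5]])])
        z=least_squares(fp,[340,400,0,0,400,0,200]);print(sg,s.x.round(3),s.cost,z.x.round(1),np.round(fp(z.x),1))
E
python3 fit.py
```

```text
(-1, -1, -1, -1) [-1.00e-03  1.57e+00] 4.0897283486879465e-07 [276.  619.8 -62.3  -5.  376.9 -18.  401.8] [28.   7.5 -1.6 -1.1  1.  -1.1 -0.9  1.   2.7 -0.6 -0.  -0.2]
(-1, -1, -1, -1) [-1.00e-03  1.57e+00] 4.089728347679125e-07 [276.  619.8 -62.3  -5.  376.9 -18.  401.8] [28.   7.5 -1.6 -1.1  1.  -1.1 -0.9  1.   2.7 -0.6 -0.  -0.2]
(-1, -1, -1, -1) [6.283 1.57 ] 4.089728348425208e-07 [276.  619.8 -62.3  -5.  376.9 -18.  401.8] [28.   7.5 -1.6 -1.1  1.  -1.1 -0.9  1.   2.7 -0.6 -0.  -0.2]
(-1, -1, -1, -1) [6.283 1.57 ] 4.089728348350618e-07 [276.  619.8 -62.3  -5.  376.9 -18.  401.8] [28.   7.5 -1.6 -1.1  1.  -1.1 -0.9  1.   2.7 -0.6 -0.  -0.2]
```

```bash
cat > arm2.py <<'E'
from arm import *
SG=(-1,-1,-1,-1)
def fk2(q,p):
    h,a,e,e2,b,w,d,l1,l2=p
    A=R.from_euler('z',-q[0])*R.from_euler('y',q[1])*R.from_euler('z',-q[2])
    E=np.array([0,0,h])+A.apply([e,l1,a])
    Bq=A*R.from_euler('y',q[3])*R.from_euler('z',-q[4])
    Wp=E+Bq.apply([e2,l2,b])
    C=Bq*R.from_euler('y',q[5])*R.from_euler('z',-q[6])
    return Wp+C.apply([w,0,d]),C
p0=np.array([330,430,0,0,430,0,300,0,0.])
wt=np.array([.005,.005,.03,.03,.005,.02,.005,.01,.01])
fp=lambda p:np.concatenate([fk2(q,p)[0]-np.array(x) for q,x,_ in data]+[wt*(p-p0)])
z=least_squares(fp,p0);P=z.x
if __name__=='__main__':
    print(P.round(1),np.round(fp(P)[:9],2))
    import g
    lo=np.array([-3.06,-.37,-1.25,.18,-1.1,.23,-2.94]);hi=np.array([3.06,2.12,1.32,2.47,4.24,1.98,2.94])
    R0=R.from_euler('xyz',[np.pi-np.pi/6,0,np.radians(100.2)])   # tool: tilt 30 along holder
    print('tool z',R0.as_matrix()[:,2], -g.U)
    for flip in(0,1):
        Rt=R0*R.from_euler('z',np.pi*flip)
        for zz in(0,60):
            tgt=g.O+g.N*5+g.U*(85+zz)
            sol=[]
            rng=np.random.default_rng(1)
            for k in range(60):
                q0=rng.uniform(lo,hi);q3=rng.uniform(-1.25,1.32)
                f=lambda q:np.r_[(fk2(q,P)[0]-tgt)/50,((fk2(q,P)[1]*R.from_euler('z',1.57)).inv()*Rt).as_rotvec()*3,.0001*(q[2]-q3)]
                s=least_squares(f,np.clip(q0,lo+.01,hi-.01),bounds=(lo,hi))
                if s.cost<1e-4: sol.append(s.x)
            sol=np.array(sol);print('flip',flip,'z',zz,len(sol))
            if len(sol):
                sol=sol[np.argsort(sol[:,2])];print(sol[::max(1,len(sol)//8)].round(2))
E
python3 arm2.py
```

```text
[352.9 534.2  10.3  18.7 389.4 -10.7 339.1 -27.9   0.8] [ 0.01  0.06  0.13  0.03  0.04 -0.21 -0.02 -0.03  0.08]
tool z [ 0.4920978   0.08854237 -0.8660254 ] [ 0.4920978   0.08854237 -0.8660254 ]
flip 0 z 0 23
[[ 1.28  0.89 -1.11  2.25  1.78  0.43 -0.96]
 [ 1.18  0.8  -0.93  2.25  1.93  0.29 -1.14]
 [ 1.14  0.78 -0.87  2.26  2.03  0.25 -1.26]
 [ 1.13  0.77 -0.84  2.26  2.09  0.23 -1.31]
 [ 1.13  0.77 -0.84  2.26  2.09  0.23 -1.31]
 [ 1.13  0.77 -0.84  2.26  2.09  0.23 -1.31]
 [ 1.13  0.77 -0.84  2.26  2.09  0.23 -1.31]
 [ 1.13  0.77 -0.84  2.26  2.09  0.23 -1.31]
 [ 1.13  0.77 -0.84  2.26  2.09  0.23 -1.31]
 [ 0.79  0.66 -0.26  2.26  4.11  0.25  2.94]
 [ 0.75  0.66 -0.2   2.26  4.19  0.28  2.86]
 [ 0.71  0.65 -0.14  2.26  4.24  0.31  2.8 ]]
flip 0 z 60 16
[[ 1.36  0.73 -1.12  2.26  1.45  0.32 -0.68]
 [ 1.29  0.68 -1.01  2.26  1.43  0.23 -0.67]
 [ 1.29  0.68 -1.01  2.26  1.43  0.23 -0.67]
 [ 1.29  0.68 -1.01  2.26  1.43  0.23 -0.67]
 [ 1.29  0.68 -1.01  2.26  1.43  0.23 -0.67]
 [ 1.29  0.68 -1.01  2.26  1.43  0.23 -0.67]
 [ 1.29  0.68 -1.01  2.26  1.43  0.23 -0.67]
 [ 1.29  0.68 -1.01  2.26  1.43  0.23 -0.67]]
flip 1 z 0 32
[[ 1.23  0.85 -1.07  2.2   1.69  0.39  2.23]
 [ 1.11  0.76 -0.87  2.21  1.84  0.23  2.04]
 [ 1.11  0.76 -0.87  2.21  1.84  0.23  2.04]
 [ 1.11  0.76 -0.87  2.21  1.84  0.23  2.04]
 [ 0.75  0.65 -0.25  2.22  4.24  0.23 -0.37]
 [ 0.75  0.65 -0.25  2.22  4.24  0.23 -0.37]
 [ 0.75  0.65 -0.25  2.22  4.24  0.23 -0.37]
 [ 0.75  0.65 -0.25  2.22  4.24  0.23 -0.37]]
flip 1 z 60 16
[[ 1.32  0.71 -1.1   2.22  1.32  0.32  2.56]
 [ 1.25  0.66 -0.99  2.21  1.23  0.23  2.64]
 [ 1.25  0.66 -0.99  2.21  1.23  0.23  2.64]
 [ 1.25  0.66 -0.99  2.21  1.23  0.23  2.64]
 [ 1.25  0.66 -0.99  2.21  1.23  0.23  2.64]
 [ 1.25  0.66 -0.99  2.21  1.23  0.23  2.64]
 [ 1.25  0.66 -0.99  2.21  1.23  0.23  2.64]
 [ 1.25  0.66 -0.99  2.21  1.23  0.23  2.64]]
```

Solutions exist, and the arm is merely slow near the wrist singularity. I continue with small steps.

Request:
send_rows([
  [0,[0.03,-0.01,-0.06],[0.03,-0.16,0]],
  [0,[0.03,-0.01,-0.06],[0.03,-0.16,0]],
  [0,[0.03,-0.01,-0.06],[0,0,0]],
  [0,[0.03,-0.01,-0.06],[0,0,0]],
])

```text
clock: 9.28
eef_pos: [497.5, -228.6, 159.5]
tool_rot: [2.617, -0.006, 1.751]
force: [-0.4, 0.3, -2.0]
width: 7.2
gripper_force: 58.9
```

```bash
cat > st.py <<'E'
from g import *
from scipy.spatial.transform import Rotation as R
s=sensors.read_state()
M=R.from_euler('xyz',s['tool_rot']).as_matrix();t=-M[:,2]
print('t',s['clock'],'q',s['qpos'].round(3),'eef',s['eef_pos'].round(1))
print('plate',(B@(s['eef_pos']-85*t-O)).round(1),'z axis',(B@t).round(3),'toolY',(B@M[:,1]).round(3),'F',(B@s['force']).round(1))
E
python3 st.py
```

```text
t 9.275 q [ 1.304  0.684 -1.017  2.236  1.316  0.237 -0.548] eef [ 497.5 -228.6  159.5]
plate [ 7.4 -0.6 60.3] z axis [-0.001 -0.006  1.   ] toolY [ 1.    -0.001  0.001] F [-1.3  0.3 -1.6]
```

Request:
send_rows([
  [0,[0.055,0.01,-0.1],[0,0,0]],
  [0,[0.055,0.01,-0.1],[0,0,0]],
  [0,[0.055,0.01,-0.1],[0,0,0]],
  [0,[0.055,0.01,-0.1],[0,0,0]],
  [0,[0.055,0.01,-0.1],[0,0,0]],
])

```text
clock: 9.9
eef_pos: [514.3, -225.5, 129.4]
tool_rot: [2.617, -0.006, 1.752]
force: [0.2, -0.3, -1.6]
width: 7.4
gripper_force: 59.0
```

```bash
python3 st.py;python3 g.py h3.png
```

```text
t 9.9 q [ 1.234  0.751 -0.971  2.232  1.629  0.255 -0.849] eef [ 514.3 -225.5  129.4]
plate [ 7.1 -0.5 25.7] z axis [-0.001 -0.006  1.   ] toolY [ 1.    -0.     0.001] F [-0.7 -0.3 -1.4]
top 307 x [ 3.3 11.2 13.6] y [-61.7 -59.1  53.8  55.9] z [ 10.7  13.4 112.5 189.3 221.8]
  x slope per y,z [-0.142  0.195 -9.762]
side 695 x [-0.5  9.3 17.8] y [-66.  -61.6  60.7  62.7] z [ 22.1  24.4  80.6 235.9 264.9]
  x slope per y,z [-4.000e-03 -9.000e-03  9.845e+00]
10.0 [ 514.1 -225.1  129.1] [ 2.617 -0.007  1.752] [ 0.   1.  -1.2] 6.8877640847939645 58.95694077014923
```

Request:
send_rows([
  [0,[0.05,0.01,-0.1],[0,0,0]],
  [0,[0.05,0.01,-0.1],[0,0,0]],
  [0,[0.05,0.01,-0.1],[0,0,0]],
  [0,[0,0,0],[0,0,0]],
])

```text
clock: 10.5
eef_pos: [522.8, -223.4, 111.1]
tool_rot: [2.617, -0.007, 1.752]
force: [0.3, -0.3, -0.9]
width: 6.8
gripper_force: 59.0
```

```bash
python3 st.py
```

```text
t 10.5 q [ 1.225  0.816 -0.996  2.228  1.749  0.314 -0.954] eef [ 522.8 -223.4  111.1]
plate [5.5 0.2 5.5] z axis [-0.001 -0.008  1.   ] toolY [ 1.    -0.001  0.001] F [-0.2 -0.3 -0.9]
```

Request:
send_rows([
  [0,[0.02,0.004,-0.036],[0,0,0]],
  [0,[0.02,0.004,-0.036],[0,0,0]],
  [0,[0,0,0],[0,0,0]],
])

```text
clock: 10.88
eef_pos: [525.2, -223.1, 107.0]
tool_rot: [2.617, -0.006, 1.752]
force: [0.1, 0.5, -1.6]
width: 7.0
gripper_force: 59.1
```

```bash
python3 st.py
```

```text
t 10.875 q [ 1.222  0.831 -1.001  2.226  1.772  0.329 -0.973] eef [ 525.2 -223.1  107. ]
plate [ 5.6 -0.   0.8] z axis [-0.001 -0.007  1.   ] toolY [ 1.    -0.001  0.001] F [-0.6  0.5 -1.4]
```

Request:
send_rows([
  [0,[0.015,0.003,-0.03],[0,0,0]],
  [0,[0.015,0.003,-0.03],[0,0,0]],
  [0,[0,0,0],[0,0,0]],
])

```text
clock: 11.25
eef_pos: [525.7, -222.3, 106.6]
tool_rot: [2.616, -0.003, 1.753]
force: [-30.5, -2.7, 46.0]
width: 7.1
gripper_force: 67.7
```

```bash
python3 st.py
```

```text
t 11.25 q [ 1.223  0.836 -1.01   2.229  1.788  0.34  -0.987] eef [ 525.7 -222.3  106.6]
plate [6.  0.5 0.1] z axis [-0.002 -0.004  1.   ] toolY [1.    0.002 0.002] F [-3.4  2.8 55.1]
```

The floor is reached (55 N up the board, plate z≈0). I ease off, shift 2 mm to the board, then release.

Request:
send_rows([
  [0,[-0.018,-0.003,0.032],[0,0,0]],
  [0,[-0.028,-0.005,-0.017],[0,0,0]],
  [0,[0,0,0],[0,0,0]],
])

```text
clock: 11.62
eef_pos: [524.9, -222.4, 106.3]
tool_rot: [2.614, -0.005, 1.754]
force: [-10.1, 0.5, 17.1]
width: 6.4
gripper_force: 62.4
```

```bash
python3 st.py
```

```text
t 11.625 q [ 1.227  0.838 -1.011  2.23   1.789  0.337 -0.985] eef [ 524.9 -222.4  106.3]
plate [5.3 0.7 0.2] z axis [-0.004 -0.007  1.   ] toolY [1.    0.001 0.004] F [ 0.   2.3 19.8]
```

Request:
send_rows([
  [12,[0,0,0],[0,0,0]],
  [20,[0,0,0],[0,0,0]],
  [35,[0,0,0],[0,0,0]],
  [35,[-0.1,-0.02,0.18],[0,0,0]],
  [35,[-0.25,-0.045,0.44],[0,0,0]],
  [35,[-0.35,-0.06,0.6],[0,0,0]],
  [35,[-0.35,-0.06,0.6],[0,0,0]],
  [45,[0,0,0],[0,0,0]],
])

```text
clock: 12.62
eef_pos: [463.1, -238.6, 205.6]
tool_rot: [2.621, -0.004, 1.742]
force: [1.0, -0.4, 0.3]
width: 44.7
gripper_force: 0.0
```

```bash
python3 st.py;python3 g.py h4.png
```

```text
t 12.625 q [ 1.518  0.653 -1.244  2.236  1.001  0.357 -0.239] eef [ 463.1 -238.6  205.6]
plate [ -0.7  -4.9 118.1] z axis [ 0.003 -0.     1.   ] toolY [ 1.    -0.008 -0.003] F [ 1.  -0.6 -0.2]
top 393 x [1.4 8.1 9.9] y [-60.  -57.5  54.6  57.8] z [ 12.9  26.6  98.9 132.5 134.7]
  x slope per y,z [-0.013  0.059  0.798]
side 617 x [2.  7.  9.6] y [-70.3 -61.3  61.3  62.8] z [ 11.8  13.5  78.6 132.2 267.4]
  x slope per y,z [ 0.    -0.025  8.525]
12.725 [ 465.8 -235.   206.3] [ 2.617 -0.005  1.75 ] [-0.5  0.3  1.2] 45.21544501729118 0.0
```

View pics/h4.png

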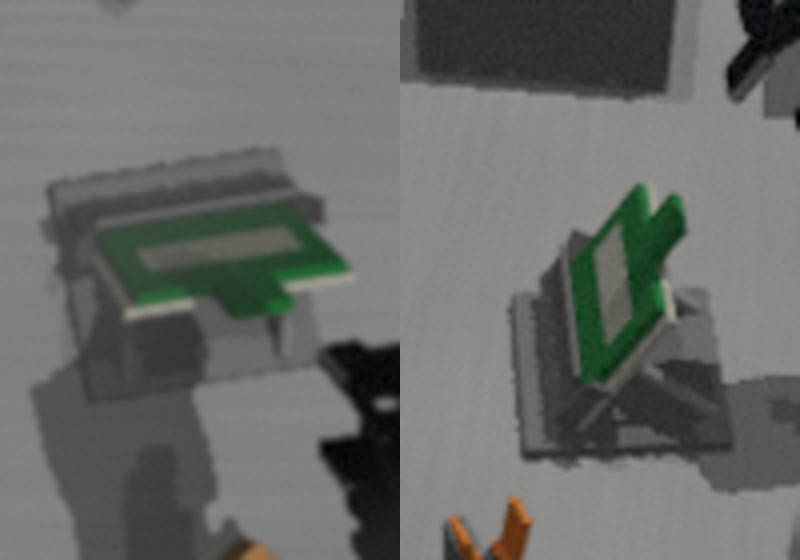

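The green plate is seated: face x≈7–8, flat, tab top at z≈133, centred within about 1 mm (picture: tab at (260,300), plate flush on the board). Next is the clamp: untilt, turn and go above it.

Request:
send_rows([
  [70,[0.2,0.4,0.15],[-0.177,0.984,0]],
  [70,[0.26,0.6,0.1],[-0.177,0.984,0]],
  [70,[0.26,0.6,0],[-0.177,0.984,0]],
  [70,[0.26,0.6,0],[-0.177,0.984,0]],
  [70,[0.26,0.6,0],[-0.177,0.984,0]],
  [70,[0.26,0.6,0],[-0.177,0.984,0]],
  [70,[0.26,0.6,-0.1],[0,0,1]],
  [70,[0.26,0.4,0],[0,0,1]],
])

```text
clock: 13.72
eef_pos: [587.3, 34.2, 214.1]
tool_rot: [3.141, -0.006, 1.931]
force: [-0.7, -0.1, -0.5]
width: 69.8
gripper_force: 0.0
```

Request:
send_rows([
  [70,[0.05,0.1,0],[0,0,1]],
  [70,[0,0,0],[0,0,0.95]],
  [70,[0,0,0],[0,0,0]],
])

```text
clock: 14.1
eef_pos: [589.8, 37.5, 214.3]
tool_rot: [3.141, -0.006, 2.095]
force: [-0.3, -0.6, -0.8]
width: 69.9
gripper_force: 0.0
```

```bash
python3 st.py
python3 - <<'E'
from h import *
for n in('top','side'):
    d=cam(n);W=pts(d);hsv=cv2.cvtColor(d['img'],cv2.COLOR_RGB2HSV);H,S=hsv[...,0].astype(int),hsv[...,1]
    m=(H>3)&(H<16)&(S>150)&(np.linalg.norm(W-[591,28,100],axis=-1)<60)&(W[...,2]>90)
    P=W[m]
    if len(P)>8: print(n,len(P),cv2.minAreaRect(P[:,:2].astype(np.float32)),P[:,2].max())
s=sensors.read_state();print(s['eef_pos'],s['tool_rot'],s['width'])
E
cat > chk.py <<'E'
from arm2 import *
import g
lo=np.array([-3.06,-.37,-1.25,.18,-1.1,.23,-2.94]);hi=np.array([3.06,2.12,1.32,2.47,4.24,1.98,2.94])
Rt=R.from_euler('xyz',[np.pi-np.pi/6,0,np.radians(100.2)])
rng=np.random.default_rng(1)
for y in(38,-38):
  for zz in(112,165):
    tgt=g.O+g.N+g.Y*y+g.U*zz;sol=[]
    for k in range(40):
        f=lambda q:np.r_[(fk2(q,P)[0]-tgt)/50,((fk2(q,P)[1]*R.from_euler('z',1.57)).inv()*Rt).as_rotvec()*3]
        s=least_squares(f,np.clip(rng.uniform(lo,hi),lo+.01,hi-.01),bounds=(lo,hi))
        if s.cost<1e-4: sol.append(s.x)
    print(y,zz,tgt.round(1),len(sol))
    if sol: sol=np.array(sol);sol=sol[np.argsort(sol[:,2])];print(sol[::max(1,len(sol)//5)].round(2))
E
python3 chk.py
```

```text
t 14.1 q [ 0.519  0.777 -1.119  1.666  0.741  1.187 -0.261] eef [589.8  37.5 214.3]
plate [111.6 245.   50.2] z axis [ 0.501 -0.006  0.865] toolY [ 0.815  0.339 -0.47 ] F [-0.7 -0.5 -0.5]
side 156 ((589.5501098632812, 28.679973602294922), (42.48052215576172, 24.624509811401367), 36.48812484741211) 133.76887151635947
[589.74622099  36.44131114 214.62731851] [ 3.14117035 -0.00534127  2.09261258] 70.29446204068631
38 112 [ 501.6 -188.2  127.5] 28
[[ 1.32  0.87 -1.23  2.34  1.79  0.52 -1.05]
 [ 1.22  0.76 -1.04  2.35  1.95  0.35 -1.24]
 [ 1.17  0.73 -0.96  2.35  2.06  0.3  -1.36]
 [ 1.09  0.68 -0.83  2.36  2.35  0.23 -1.65]
 [ 0.67  0.58 -0.14  2.35  4.12  0.32  2.88]
 [ 0.55  0.58  0.01  2.35  4.24  0.4   2.75]]
38 165 [ 475.5 -192.9  173.4] 10
[[ 1.33  0.64 -1.11  2.35  1.58  0.27 -0.89]
 [ 1.32  0.63 -1.09  2.35  1.58  0.25 -0.9 ]
 [ 1.31  0.62 -1.09  2.35  1.59  0.25 -0.91]
 [ 1.31  0.62 -1.08  2.35  1.59  0.24 -0.91]
 [ 1.3   0.61 -1.07  2.35  1.6   0.23 -0.92]]
-38 112 [ 515.1 -263.   127.5] 13
[[ 1.44  0.94 -1.25  2.18  1.49  0.52 -0.59]
 [ 1.42  0.91 -1.21  2.18  1.49  0.48 -0.59]
 [ 1.41  0.9  -1.2   2.18  1.48  0.46 -0.59]
 [ 1.28  0.77 -0.96  2.18  1.43  0.25 -0.58]
 [ 1.28  0.77 -0.95  2.18  1.42  0.24 -0.58]
 [ 1.28  0.77 -0.95  2.18  1.42  0.24 -0.57]
 [ 1.27  0.76 -0.94  2.17  1.38  0.23 -0.54]]
-38 165 [ 489.  -267.7  173.4] 24
[[ 1.51  0.8  -1.25  2.18  1.2   0.43 -0.34]
 [ 1.44  0.72 -1.11  2.18  1.05  0.32 -0.21]
 [ 1.39  0.67 -1.01  2.17  0.89  0.25 -0.06]
 [ 1.37  0.66 -0.98  2.17  0.82  0.23  0.02]
 [ 1.05  0.54 -0.43  2.17 -0.96  0.23  1.81]
 [ 0.98  0.52 -0.33  2.18 -1.1   0.27  1.94]]
```

The y=-38 side has more joint room, so I'll use that. Lining up and descending over the handles.

Request:
send_rows([
  [70,[0.01,-0.135,0],[0,0,0]],
  [70,[0,0,-0.7],[0,0,0]],
  [70,[0,0,-0.7],[0,0,0]],
  [70,[0,0,-0.5],[0,0,0]],
  [70,[0,0,-0.27],[0,0,0]],
  [70,[0,0,0],[0,0,0]],
  [70,[0,0,0],[0,0,0]],
])

```text
clock: 15.08
eef_pos: [591.3, 27.4, 86.1]
tool_rot: [3.139, -0.004, 2.092]
force: [-1.0, -0.6, -0.5]
width: 70.0
gripper_force: 0.0
```

```bash
python3 st.py
python3 - <<'E'
from h import *
b=cam('side');t=cam('top')
o=np.zeros((500,800,3),np.uint8)
o[:500,:400]=cv2.resize(b['img'][150:250,200:280],(400,500),interpolation=2)
o[:500,400:]=cv2.resize(t['img'][130:230,210:290],(400,500),interpolation=2)
cv2.imwrite('pics/c1.png',o[...,::-1])
E
```

```text
t 15.075 q [ 0.474  0.919 -0.992  1.778  0.919  0.984 -0.38 ] eef [591.3  27.4  86.1]
plate [ 47.3 234.7 -60.7] z axis [ 0.499 -0.005  0.866] toolY [ 0.817  0.336 -0.469] F [-1.2 -0.5  0.1]
```

View pics/c1.png

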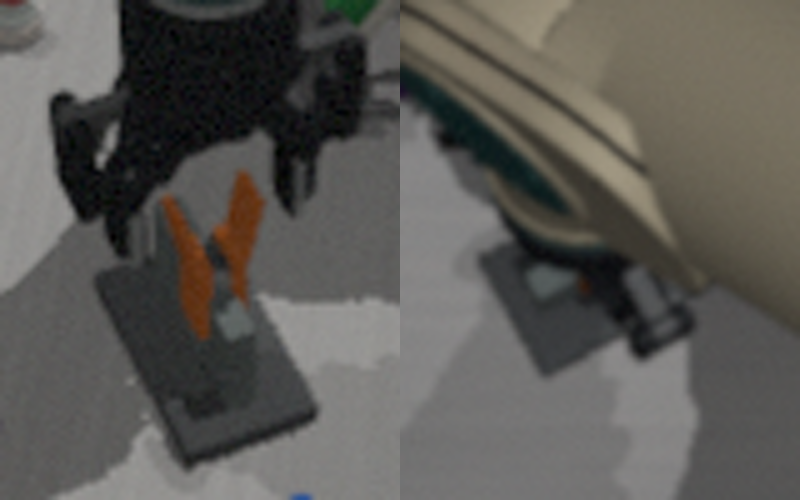

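The fingers straddle the two orange handles (side half, handles at (190,230)/(245,210)). Squeezing.

Request:
send_rows([
  [0,[0,0,0],[0,0,0]],
  [0,[0,0,0],[0,0,0]],
  [0,[0,0,0],[0,0,0]],
  [0,[0,0,0],[0,0,0]],
  [0,[0,0,0],[0,0,0]],
  [0,[0,0,0],[0,0,0]],
])

```text
clock: 15.92
eef_pos: [590.3, 27.2, 84.8]
tool_rot: [3.141, -0.005, 2.092]
force: [0.7, -0.5, -0.9]
width: 24.2
gripper_force: 64.2
```

```bash
python3 st.py
```

```text
t 15.925 q [ 0.473  0.921 -0.991  1.78   0.919  0.984 -0.38 ] eef [590.3  27.2  84.8]
plate [ 45.6 234.7 -61.2] z axis [ 0.501 -0.005  0.865] toolY [ 0.816  0.337 -0.471] F [ 0.  -0.6 -1.1]
```

Fully squeezed (24 mm). I lift clear, then carry.

Request:
send_rows([
  [0,[0,0,0.1],[0,0,0]],
  [0,[0,0,0.25],[0,0,0]],
  [0,[0,0,0.5],[0,0,0]],
  [0,[0,0,0.7],[0,0,0]],
  [0,[0,0,0.7],[0,0,0]],
  [0,[0,0,0.3],[0,0,0]],
])

```text
clock: 16.68
eef_pos: [591.3, 28.0, 241.2]
tool_rot: [3.137, -0.004, 2.092]
force: [0.6, -0.5, -1.4]
width: 24.3
gripper_force: 64.2
```

Request:
send_rows([
  [0,[-0.18,-0.6,0],[0,0,-0.985]],
  [0,[-0.22,-0.62,0],[0,0,-0.985]],
  [0,[-0.22,-0.62,0],[0,0,-0.985]],
  [0,[-0.22,-0.62,0],[0,0,-0.985]],
  [0,[-0.22,-0.62,0],[0.177,-0.984,0]],
  [0,[-0.22,-0.62,0],[0.177,-0.984,0]],
  [0,[-0.22,-0.62,0],[0.177,-0.984,0]],
  [0,[-0.22,-0.6,0],[0.177,-0.984,0]],
])

```text
clock: 17.68
eef_pos: [486.0, -269.4, 237.7]
tool_rot: [2.791, -0.004, 1.75]
force: [0.9, 0.1, -1.8]
width: 23.7
gripper_force: 64.1
```

Request:
send_rows([
  [0,[0,0,0],[0.12,-0.66,0]],
  [0,[0,0,0],[0.12,-0.66,0]],
  [0,[0,0,0],[0.12,-0.66,0]],
  [0,[0,0,0],[0,0,0]],
])

```text
clock: 18.18
eef_pos: [485.0, -268.4, 236.5]
tool_rot: [2.62, -0.006, 1.75]
force: [-0.1, -0.0, -0.6]
width: 23.9
gripper_force: 64.1
```

```bash
cat >> st.py <<'E'
print('TCP board',(B@(s['eef_pos']-O)).round(1),'pin(+1.2)',(B@(s['eef_pos']+1.2*t-O)).round(1),'w',s['width'],s['gripper_force'])
E
python3 st.py
cat > c.py <<'E'
from g import *
for n in('top','side'):
    d=cam(n);W=pts(d);hsv=cv2.cvtColor(d['img'],cv2.COLOR_RGB2HSV);H,S,V=[hsv[...,i].astype(int) for i in range(3)]
    L=(W-O)@B.T
    m=(H>3)&(H<16)&(S>150)&(abs(L[...,0])<60)&(abs(L[...,1]+35)<50)&(L[...,2]>60)&(L[...,2]<260)
    P=L[m];print(n,len(P))
    if len(P)>5: print(' x',np.percentile(P[:,0],[0,2,50,98,100]).round(1),'y',np.percentile(P[:,1],[0,2,50,98,100]).round(1),'z',np.percentile(P[:,2],[0,2,50,98,100]).round(1))
    g=(H>45)&(H<85)&(S>90)&(abs(L[...,0])<25)&(abs(L[...,1])<75)&(L[...,2]>-5)&(L[...,2]<145);Q=L[g]
    print(' plate x',np.percentile(Q[:,0],[2,50,98]).round(1),'y',np.percentile(Q[:,1],[1,99]).round(1),'z',np.percentile(Q[:,2],[1,99]).round(1),'body',np.median(Q[Q[:,2]<95,0]).round(1),'tab',np.median(Q[Q[:,2]>105,0]).round(1))
E
python3 c.py
```

```text
t 18.175 q [ 1.523  0.622 -1.215  2.11   0.655  0.419  0.131] eef [ 485.  -268.4  236.5]
plate [ 28.9 -37.5 136.7] z axis [ 0.002 -0.006  1.   ] toolY [ 1.    -0.003 -0.002] F [-0.4 -0.  -0.5]
TCP board [ 29.1 -38.  221.7] pin(+1.2) [ 29.1 -38.  222.9] w 23.940306211609556 64.14596557617188
top 305
 x [17.  19.2 41.  47.9 55.3] y [-47.3 -46.2 -32.9 -26.1 -25.9] z [181.2 184.5 221.4 258.9 260. ]
 plate x [1.7 8.2 9.9] y [-57.6  54.7] z [ 31.5 132.9] body 8.8 tab 8.1
side 238
 x [14.7 17.  38.  47.5 48.2] y [-50.5 -48.2 -32.5 -24.9 -23.9] z [177.2 182.6 221.  257.9 260. ]
 plate x [1.9 7.  9.6] y [-60.7  60.3] z [ 13.9 130.9] body 7.2 tab 6.1
```

```bash
cat > c2.py <<'E'
from g import *
import sys
z0=float(sys.argv[1])
for n in('top','side'):
    d=cam(n);W=pts(d);hsv=cv2.cvtColor(d['img'],cv2.COLOR_RGB2HSV);H,S,V=[hsv[...,i].astype(int) for i in range(3)]
    L=(W-O)@B.T
    m=(H>3)&(H<16)&(S>150)&(abs(L[...,0])<70)&(abs(L[...,1]+35)<50)
    P=L[m]
    for lo in range(-45,55,10):
        Q=P[(P[:,2]>z0+lo)&(P[:,2]<z0+lo+10)]
        if len(Q)>3: print(n,lo,len(Q),'x',np.percentile(Q[:,0],[0,10,50,90,100]).round(1))
E
python3 c2.py 222.9
```

```text
top -45 17 x [48.3 48.5 49.6 50.5 51.2]
top -35 40 x [19.1 46.7 48.1 49.4 50.5]
top -25 39 x [20.7 40.3 46.2 47.8 48.3]
top -15 44 x [21.9 42.4 44.4 45.7 46.7]
top -5 44 x [23.8 26.  41.6 44.8 45.4]
top 5 41 x [23.1 23.5 25.  44.9 45.7]
top 15 34 x [23.  23.4 24.4 44.3 51.5]
top 25 36 x [22.6 23.4 24.2 44.4 58.3]
top 35 46 x [19.3 20.2 23.2 40.7 43.7]
top 45 4 x [20.2 20.3 20.8 21.2 21.3]
side -45 20 x [16.3 18.  48.2 50.2 50.6]
side -35 24 x [17.  18.8 46.7 48.7 50.4]
side -25 37 x [18.5 20.5 43.9 47.  47.7]
side -15 28 x [20.8 22.8 42.6 44.3 46.4]
side -5 38 x [22.1 24.8 38.7 43.9 45.2]
side 5 41 x [19.7 21.5 26.7 43.8 45.8]
side 15 24 x [20.5 21.4 22.6 43.9 46. ]
side 25 23 x [18.9 20.8 22.4 24.5 44.2]
side 35 19 x [19.6 19.8 23.3 29.  45. ]
```

The camera puts the clamp centre at board x≈31.5, y≈-37, pin z≈222. I move to just above the edge (x≈1, pin z≈150).

Request:
send_rows([
  [0,[0,0,-0.25],[0,0,0]],
  [0,[0.02,0,-0.35],[0,0,0]],
  [0,[0.06,0.01,-0.35],[0,0,0]],
  [0,[0.06,0.01,-0.25],[0,0,0]],
  [0,[0.03,0,-0.09],[0,0,0]],
  [0,[0,0,0],[0,0,0]],
])

```text
clock: 19.12
eef_pos: [498.1, -266.3, 160.4]
tool_rot: [2.617, -0.005, 1.752]
force: [0.4, 0.8, -0.7]
width: 24.0
gripper_force: 64.1
```

```bash
python3 st.py;python3 c2.py 150
```

```text
t 19.125 q [ 1.348  0.697 -0.988  2.173  1.011  0.237 -0.173] eef [ 498.1 -266.3  160.4]
plate [  2.6 -37.8  64.2] z axis [-0.001 -0.006  1.   ] toolY [1.    0.    0.001] F [ 0.1  0.7 -0.9]
TCP board [  2.5 -38.3 149.2] pin(+1.2) [  2.5 -38.3 150.4] w 23.972378044102683 64.14251804351807
top -45 16 x [19.4 19.7 20.9 22.3 22.4]
top -35 33 x [-7.4 17.4 19.  20.2 22.3]
top -25 27 x [-7.5 16.4 17.3 18.6 20.3]
top -15 37 x [-6.1 13.5 15.5 17.3 17.7]
top -5 26 x [-2.7 -1.9 13.8 15.3 15.9]
top 5 31 x [-6.9 -5.9 -3.3 15.3 16.3]
top 15 22 x [-5.9 -5.6 -4.6 15.1 21.8]
top 25 25 x [-6.3 -5.8 -4.9 15.  28.4]
top 35 34 x [-10.8  -8.7  -5.6  11.9  15. ]
side -45 13 x [16.2 17.4 18.9 20.5 21.1]
side -35 19 x [-9.3  9.3 17.7 19.2 19.8]
side -25 28 x [-12.1  -8.7  14.3  17.1  17.7]
side -15 26 x [-9.6 -6.1 13.1 15.2 15.6]
side -5 37 x [-7.2 -5.   7.9 13.2 15. ]
side 5 43 x [-10.2  -7.8  -2.2  15.1  16. ]
side 15 20 x [-9.5 -8.4 -6.4 13.3 14.9]
side 25 21 x [-9.5 -8.1 -7.2 -3.9 13.6]
side 35 22 x [-10.2  -9.   -7.   -4.5  13.9]
```

Request:
send_rows([
  [0,[0.03,0.005,-0.11],[0,0,0]],
  [0,[0.057,0.01,-0.1],[0,0,0]],
  [0,[0.057,0.01,-0.1],[0,0,0]],
  [0,[0,0,0],[0,0,0]],
])

```text
clock: 19.73
eef_pos: [506.2, -265.4, 142.0]
tool_rot: [2.617, -0.005, 1.751]
force: [0.5, 0.3, 0.2]
width: 24.2
gripper_force: 64.1
```

```bash
python3 st.py;python3 c2.py 129
```

```text
t 19.725 q [ 1.318  0.741 -0.974  2.174  1.226  0.238 -0.379] eef [ 506.2 -265.4  142. ]
plate [  0.4 -38.4  44.2] z axis [-0.001 -0.005  1.   ] toolY [ 1.    -0.     0.001] F [ 0.6  0.2 -0.2]
TCP board [  0.3 -38.8 129.2] pin(+1.2) [  0.3 -38.8 130.4] w 24.219778110798906 64.14238572120667
top -45 14 x [16.8 17.3 18.5 19.4 19.4]
top -35 24 x [15.4 16.5 17.2 18.3 20.1]
top -25 30 x [13.2 13.8 15.3 16.8 17.2]
top -15 31 x [-7.9 11.8 13.8 15.1 15.4]
top -5 23 x [-5.8 -3.8 11.8 13.5 13.7]
top 5 30 x [-8.1 -7.4 -5.2 13.6 13.9]
top 15 20 x [-8.6 -7.5 -6.8 19.6 24.9]
top 25 22 x [-9.  -7.9 -6.8  8.9 26.7]
top 35 25 x [-11.8 -10.5  -7.3  -5.7  11.8]
top 45 5 x [-12.  -11.8 -11.1 -10.2  -9.8]
side -45 12 x [13.3 13.8 16.3 17.  17.6]
side -35 19 x [11.6 13.  15.1 17.5 17.9]
side -25 17 x [11.3 11.9 14.  15.5 17.4]
side -15 21 x [-10.2   9.5  12.   13.6  14.7]
side -5 32 x [-8.3 -5.7  7.  10.8 13.3]
side 5 38 x [-10.8  -9.2  -4.1  12.   13.4]
side 15 21 x [-12.5 -10.7  -8.4  10.7  12.9]
side 25 18 x [-10.6 -10.1  -8.9  -7.7  13. ]
side 35 20 x [-13.4 -11.2  -9.3  -8.1  13.4]
```

Request:
send_rows([
  [0,[0.065,0.012,-0.105],[0,0,0]],
  [0,[0.065,0.012,-0.105],[0,0,0]],
  [0,[0,0,0],[0,0,0]],
])

```text
clock: 20.2
eef_pos: [513.9, -264.3, 129.6]
tool_rot: [2.617, -0.004, 1.751]
force: [-0.1, -0.4, -0.9]
width: 24.0
gripper_force: 64.3
```

```bash
python3 st.py;python3 c.py
```

```text
t 20.2 q [ 1.29   0.767 -0.957  2.171  1.354  0.238 -0.502] eef [ 513.9 -264.3  129.6]
plate [  1.  -38.7  29.5] z axis [-0.001 -0.005  1.   ] toolY [ 1.    -0.     0.001] F [-0.6 -0.4 -0.7]
TCP board [  0.8 -39.1 114.5] pin(+1.2) [  0.8 -39.1 115.7] w 23.974923821941985 64.28657412528992
top 221
 x [-12.5 -10.4  13.   20.7  27. ] y [-55.8 -48.9 -34.8 -26.5 -21. ] z [ 73.8  77.  118.  180.8 201. ]
 plate x [ 1.   8.1 10. ] y [-56.6  55. ] z [ 33.4 132.9] body 8.8 tab 8.1
side 192
 x [-12.2 -11.1  10.3  18.3  19.7] y [-60.6 -49.6 -35.3 -25.7 -23.5] z [ 73.5  75.7 119.5 158.2 225.7]
 plate x [1.8 6.9 9.5] y [-61.   60.4] z [ 14.9 131.7] body 7.2 tab 6.1
```

Pin z≈115 on the edge, with no contact force and the plate unchanged. Releasing.

Request:
send_rows([
  [30,[0,0,0],[0,0,0]],
  [38,[0,0,0],[0,0,0]],
  [50,[0,0,0],[0,0,0]],
  [65,[0,0,0],[0,0,0]],
  [65,[0,0,0],[0,0,0]],
  [65,[0,0,0],[0,0,0]],
])

```text
clock: 21.05
eef_pos: [513.8, -263.9, 129.2]
tool_rot: [2.617, -0.005, 1.751]
force: [0.1, 0.2, 0.4]
width: 64.9
gripper_force: 0.0
```

```bash
python3 st.py;python3 c.py; python3 c2.py 115
```

```text
t 21.05 q [ 1.29   0.768 -0.956  2.171  1.355  0.238 -0.504] eef [ 513.8 -263.9  129.2]
plate [  0.7 -38.2  29.2] z axis [-0.001 -0.005  1.   ] toolY [ 1.    -0.001  0.001] F [0.4 0.2 0.3]
TCP board [  0.6 -38.7 114.2] pin(+1.2) [  0.6 -38.7 115.4] w 64.89807790812492 0.0
top 279
 x [-31.8 -30.4  -3.9  23.7  35.2] y [-48.3 -46.4 -35.  -21.5 -20.7] z [ 77.6  82.1 132.9 210.3 219.7]
 plate x [2.1 8.1 9.8] y [-56.5  55.2] z [ 26.3 133. ] body 8.6 tab 8.1
side 209
 x [-19.5 -17.3  10.6  20.6  22.2] y [-57.5 -50.1 -36.  -24.9 -23.2] z [ 73.1  77.  126.3 159.5 160.3]
 plate x [2.2 6.6 9.1] y [-60.2  61.1] z [ 12.6 131.6] body 6.7 tab 6.6
top -45 4 x [12.8 12.9 13.3 14.1 14.4]
top -35 18 x [12.3 12.7 13.5 13.9 14.4]
top -25 19 x [ 9.3 12.8 13.5 14.2 14.3]
top -15 14 x [10.5 12.4 13.3 14.2 14.3]
top -5 16 x [-3.6 -3.2 13.3 14.3 15. ]
top 5 60 x [-10.6  -9.6  -5.1  16.2  17.2]
top 15 36 x [-31.6 -11.6  -9.8  18.6  19.8]
top 25 46 x [-31.5 -30.5 -12.   19.6  21.2]
top 35 49 x [-19.  -17.2 -13.4  22.3  23.5]
top 45 7 x [-15.9 -15.7 -13.3  21.1  21.5]
side -45 11 x [ 5.   8.4 10.6 12.6 12.8]
side -35 16 x [ 6.7  9.5 11.4 12.3 14.4]
side -25 15 x [ 8.6  9.  11.6 13.1 13.7]
side -15 17 x [ 8.1  9.  11.5 12.9 13.1]
side -5 18 x [-6.8  7.7 11.3 12.4 14.2]
side 5 42 x [-13.2 -11.7  -5.   15.   16.6]
side 15 25 x [-13.2 -12.1  15.7  17.5  18. ]
side 25 32 x [-18.  -15.5 -12.5  18.6  20.2]
side 35 28 x [-18.2 -16.9 -14.7  20.3  22.3]
```

The clamp is closed on the edge and in line. Retreating along the slant.

Request:
send_rows([
  [65,[-0.1,-0.018,0.173],[0,0,0]],
  [65,[-0.2,-0.036,0.346],[0,0,0]],
  [65,[-0.3,-0.054,0.52],[0,0,0]],
  [65,[-0.3,-0.054,0.52],[0,0,0]],
  [65,[-0.3,-0.054,0.52],[0,0,0]],
  [65,[0,0,0.3],[0,0,0]],
  [65,[0,0,0],[0,0,0]],
  [65,[0,0,0],[0,0,0]],
])

```text
clock: 22.25
eef_pos: [444.0, -276.4, 264.2]
tool_rot: [2.621, -0.006, 1.751]
force: [0.3, -1.3, -0.3]
width: 65.2
gripper_force: 0.0
```

```bash
python3 st.py;python3 c.py; python3 c2.py 115;python3 g.py f.png >/dev/null
```

```text
t 22.25 q [ 1.659  0.532 -1.24   2.124  0.355  0.444  0.459] eef [ 444.  -276.4  264.2]
plate [  6.5 -38.1 181.5] z axis [ 0.003 -0.006  1.   ] toolY [ 1.    -0.001 -0.003] F [-0.1 -1.3 -0.3]
TCP board [  6.7 -38.7 266.5] pin(+1.2) [  6.7 -38.7 267.7] w 65.16487048332446 0.0
top 309
 x [-20.  -17.1  12.   22.1  23.2] y [-49.9 -48.  -37.1 -27.2 -26. ] z [ 76.6  82.8 131.7 160.2 161.2]
 plate x [1.4 8.  9.5] y [-58.6  55.3] z [ 45.6 132.6] body 8.3 tab 8.0
side 208
 x [-19.1 -16.8  10.8  20.2  22.7] y [-60.6 -50.4 -36.3 -24.3 -23.7] z [ 74.5  77.6 125.8 158.3 160.7]
 plate x [2.3 6.6 9.2] y [-59.7  60.9] z [ 14.4 130.5] body 6.7 tab 6.4
top -35 22 x [12.4 12.7 13.4 14.4 14.6]
top -25 18 x [12.4 13.2 13.7 14.2 14.3]
top -15 22 x [12.1 12.6 13.3 14.1 15.2]
top -5 20 x [-5.6 -3.2 13.6 14.8 15.6]
top 5 60 x [-10.4  -9.2  -4.6  16.3  18.3]
top 15 43 x [-12.4 -11.1  -9.6  18.5  19.2]
top 25 46 x [-14.8 -13.3 -11.5  20.9  21.4]
top 35 71 x [-18.9 -17.  -12.7  22.2  22.9]
top 45 5 x [-15.3 -14.6  19.6  20.8  21.3]
side -45 8 x [ 8.8  9.4 10.5 12.1 13.3]
side -35 16 x [ 6.9 10.3 11.1 13.2 14.2]
side -25 18 x [ 8.3  9.6 11.8 13.3 14.1]
side -15 16 x [ 9.9 10.1 11.1 12.3 13. ]
side -5 21 x [-6.3  7.9 11.5 12.3 14.1]
side 5 38 x [-12.6 -11.2  -5.5  15.3  16. ]
side 15 29 x [-14.5 -13.4 -10.7  16.8  18.4]
side 25 30 x [-16.4 -15.7 -12.3  19.3  20.5]
side 35 28 x [-18.4 -17.4 -14.6  20.3  21.2]
```

View pics/f.png

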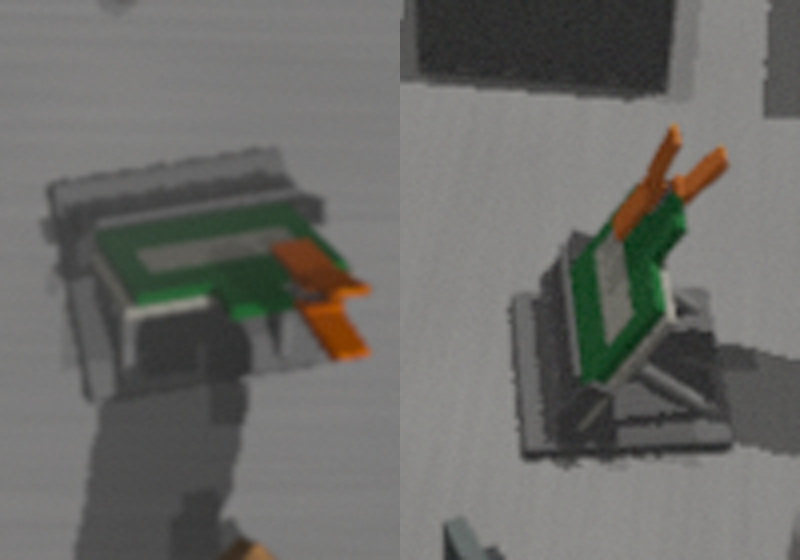

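The final picture shows the plate flush on the board. The clamp is at top (320,290) / side (660,190), aligned with the slant beside the tab (y≈-37, pin z≈114, x≈1.5). The gripper is well clear, so I hand in.

```bash
python3 -c "
from h import *
print(ctrl.finish_job())"
```

```text
the job is handed in; nothing more can be done
None
```

The job is handed in: the green plate is seated flat and centred in the holder, and the orange clamp is clipped over plate and backboard beside the tab. The last camera check (about 22 s into the 54 s) showed both in place and the gripper well clear; I did not re-measure the other plates and loose items, and no verdict came back.

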